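# Unstack the check weights into their seats

### The job

Four round steel check weights of different sizes have been left stacked in two pairs. Take the stacks apart and set each weight upright and flat in the black round seat of its own size (largest weight in the largest seat, and so on down), putting it down gently, neither dropping it nor letting any weight topple. Leave the rubber stopper and the capped vial where they stand.

Things in the scene. Friction and masses are not known exactly. Their poses are not given: they have to be found in the camera images.
- weight_64: the largest of four plain steel check weights: an upright solid disc 64 mm in diameter and 36 mm tall, two fine grooves round its side near the foot, about 500 g. Origin at the centre of its underside, z up. At the start it stands on the worktop with one of the two smaller weights on top.
- weight_52: the second largest of four plain steel check weights: an upright solid disc 52 mm in diameter and 36 mm tall, two fine grooves round its side near the foot, about 330 g. Origin at the centre of its underside, z up. At the start it stands on the worktop with one of the two smaller weights on top.
- weight_40: the second smallest of four plain steel check weights: an upright solid disc 40 mm in diameter and 36 mm tall, two fine grooves round its side near the foot, about 200 g. Origin at the centre of its underside, z up. At the start it stands on top of one of the two larger weights, about centred.
- weight_28: the smallest of four plain steel check weights: an upright solid disc 28 mm in diameter and 36 mm tall, two fine grooves round its side near the foot, about 100 g. Origin at the centre of its underside, z up. At the start it stands on top of one of the two larger weights, about centred.
- seat_64: the largest of four fixed round black seats (shallow dishes with a grey pad), for the 64 mm weight: inner diameter 80 mm (8 mm play all round), outer diameter 92 mm, rim 6 mm thick, its top 9 mm above the worktop, inner floor 3 mm above the worktop. Origin on the worktop at the dish's centre, z up.
- seat_52: the second largest of four fixed round black seats (shallow dishes with a grey pad), for the 52 mm weight: inner diameter 68 mm (8 mm play all round), outer diameter 80 mm, rim 6 mm thick, its top 9 mm above the worktop, inner floor 3 mm above the worktop. Origin on the worktop at the dish's centre, z up.
- seat_40: the second smallest of four fixed round black seats (shallow dishes with a grey pad), for the 40 mm weight: inner diameter 56 mm (8 mm play all round), outer diameter 68 mm, rim 6 mm thick, its top 9 mm above the worktop, inner floor 3 mm above the worktop. Origin on the worktop at the dish's centre, z up.
- seat_28: the smallest of four fixed round black seats (shallow dishes with a grey pad), for the 28 mm weight: inner diameter 44 mm (8 mm play all round), outer diameter 56 mm, rim 6 mm thick, its top 9 mm above the worktop, inner floor 3 mm above the worktop. Origin on the worktop at the dish's centre, z up.
- stopper: a brown rubber stopper, 32 mm in diameter, 26 mm tall, standing loose among the seats; to be left alone. Origin at the centre of its underside.
- vial: a small whitish vial with a white cap, 21 mm in diameter, 60 mm tall, standing loose beside the blue stirrer, on its right as the robot sees it (the tall electrode stand with black arms, behind and left of the stirrer, is solid and in the way of a straight swing from the left); to be left alone. Origin at the centre of its underside.
Things that resemble listed ones, but are neither listed nor needed, are in the scene too. What is shaped like the weight_64 but pink or turquoise is not meant.

How it is judged:
By the outcome, as a careful person would: the job done as asked, in the order asked, and still so for the second after the job is handed in, with the robot touching nothing.
It also fails if it takes over 112 s, if anything falls off the work surface, if the arm or the gripper's body presses on something with over 40 N, if the wrist force passes 120 N, or if a joint passes its speed limit or range.

### The arm

A 6-joint arm with a two-finger parallel gripper is mounted at the origin on a cart in front of the work surface, level with it; the furniture and walls round the work are solid. World frame = base frame: x ahead of the robot, y to its left, z up, the work surface at z = 0. Lengths are in m, angles in rad, forces in N, time in s.
With the tool pointing down it reaches from about 0.3 to 1 m from the base axis. Payload 5.1 kg.
Tool frame: the origin (TCP) lies at the very end of the fingers, on their centre line; the grasp point (between the pads) lies 19 mm behind it; z points along the fingers, x is the direction in which the jaws open and shut, and the axes are right-handed (so a half turn about z gives the same grasp; the last joint's range is limited). The gripper opens to 95 mm and grips with 3 to 60 N. Pads are 20 mm wide; open, the fingers measure 119 mm over their backs; the gripper's body (75 mm by 180 mm) begins 59 mm behind the grasp point.
Start: joints at [1.021, 0.124, 1.65, -0, 1.367, -0.083], TCP at [0.293, 0.58, 0.179] pointing down, gripper open.
Joint ranges: [-2.61, 2.61], [-1.02, 2.33], [0.03, 2.71], [-1.35, 4.49], [0.32, 2.68], [-2.91, 2.91]. Speed limits (rad/s): [2.57, 2.57, 3.14, 3.14, 3.14, 3.14].

### API

Orientations are given as a unit quaternion [w, x, y, z].
In Python, from plant import bot gives the robot as it stands.
- The arm moves only by the tool apply_moves, never from a script. Its arguments are lists of equal length, an entry for each row: "translation": the shift along the tool's x, y, z in mm, a list of three; "turn": the turn about the tool's z in degrees. In form: {"translation": [[x, y, z], ...], "turn": [turn, ...]}. A call has 1 to 12 rows; each row is the pose to reach, as a shift and turn from the pose measured when the call began, along the tool's axes at that moment; what a row does not reach only later rows make up. A row lasts 1/8 s, in which the tool goes at most 62.5 mm and 10.7 degrees, less where a joint would pass 70% of its speed; a pose out of reach is approached as far as the arm can. A call with a gripper value outside its range is refused whole. "claw" is the opening, from 0 (shut) to 1 (fully open), set as the call begins (left out, the last holds). The fingers move at their own pace and stop on an object; the grip force is fixed at half the most. Time passes only in rows, so rows that repeat a pose let the fingers close. It gives the time, the measured TCP pose, the force and the opening at its end, in the units of the state.
- bot.get_state(): the state, without advancing time (a new reading comes with each control period).
- bot.read_camera(name): name is "scene" or "top" or "wrist"; returns the picture (384x512x3 uint8, red, green, blue); there is no depth.
- bot.camera_model(name): a dict with "fov_y" (degrees; the focal length in pixels is half the picture's height over the tangent of half this angle, whatever the lens; pixels are square), "cx", "cy" (the principal point, pixels), "D" ([k1, k2, p1, p2, k3] as OpenCV has them; the pictures are not rectified), "R" (3x3) and "t" (3): a world point X has camera coordinates R X + t. Camera axes: x right, y down, z forward; pixel columns grow to the right and rows downward; lengths in m; the calibration is good to about 2 mm. A picture is of the moment at which its call begins: read the wrist's pose just before it. camera_model takes no time and is no camera call; for the wrist camera it gives the pose at the moment of the call.
- bot.sign_off(): hands the job in, once; it reports no verdict.
Trained networks look in the newest picture that a camera, given by its name, has taken for a name from the list of things; names that differ only in an ending like _2 or _b are one class to them, and where a whole thing is asked for, a point or a joint stands for the part that bears it (a point fixed in the world has none). Each returns a list of dicts, best first, with "score" (0 to 1); they miss things now and then, are a little off and sometimes report something else, mostly with a low value. They report only what shows in the picture. A call takes as long as a camera call. They do not tell look-alikes from the thing itself.
- bot.boxes_of(label, camera): "location" ([column, row] in pixels, amid what is visible of it).
The state is a dict: "time": time; "q": joint angles; "qvel": joint speeds; "effort": joint torques, N m; "tool_pos": TCP position; "tcp_rot": TCP orientation; "ft_force": force on the tool from outside, world axes, zero at the start; "ft_torque": the same for the moment, N m; "width": finger opening in m.
Only numpy, scipy, OpenCV 4.12 (cv2) and the standard library are available. Lean on these libraries where they do the work, as an engineer would, in place of code of your own. Each camera call takes 0.05 s, during which the arm holds its last target.

## Working session

There is one attempt and no reset: what is moved stays moved. The work goes in short steps, Python scripts to look and compute and a tool call to move; the robot and the scene stay as the last step left them, time stands still between calls to the robot, and variables do not carry over. Pictures are saved under pics/ and viewed, and the job is handed in when it is done.

Besides the shell and the picture viewer there is one more tool, called after "Emit:" as name(argument=value, ...) on one line, values as JSON. apply_moves: Moves the arm, as the interface text tells. Its arguments: {"type":"object","properties":{"translation":{"type":"array","items":{"type":"array","items":{"type":"number"}}},"turn":{"type":"array","items":{"type":"number"}},"claw":{"type":"number"}},"required":["translation","turn"]}

```bash
ls; mkdir -p pics; python3 - <<'E'
from plant import bot
import cv2
for n in ["scene","top","wrist"]:
    im=bot.read_camera(n); cv2.imwrite(f"pics/a_{n}.png",im[:,:,::-1])
    m=bot.camera_model(n); print(n,m)
s=bot.get_state(); print(s)
E
```

```text
pics
scene {'fov_y': 42.505372173311564, 'cx': 256.4933255441975, 'cy': 199.04965667528958, 'D': array([-0.11886415,  0.        ,  0.        ,  0.        ,  0.        ]), 'R': array([[ 0.60225229, -0.79805888, -0.01985457],
       [-0.44414756, -0.31430084, -0.83901605],
       [ 0.6633439 ,  0.51411769, -0.5437443 ]]), 't': array([-0.47193957,  0.18349087,  1.1671069 ])}
top {'fov_y': 46.16597184910807, 'cx': 259.5808774007418, 'cy': 196.11225081646108, 'D': array([-0.05237033,  0.        ,  0.        ,  0.        ,  0.        ]), 'R': array([[ 0.01787794, -0.9995165 ,  0.02543898],
       [-0.99820304, -0.01929829, -0.05672981],
       [ 0.05719331, -0.02437906, -0.99806542]]), 't': array([-0.25587344,  0.52141277,  1.44365956])}
wrist {'fov_y': 67.88555137346093, 'cx': 256.9093677564085, 'cy': 185.03790978135711, 'D': array([-0.02063021,  0.        ,  0.        ,  0.        ,  0.        ]), 'R': array([[ 0.45082511,  0.89261082, -0.00162382],
       [ 0.85637602, -0.43200973,  0.28282099],
       [ 0.25174757, -0.1288934 , -0.95917134]]), 't': array([-0.65012211, -0.03129589,  0.39066418])}
{'time': 0.15, 'q': array([ 1.02141009e+00,  1.24334614e-01,  1.65134629e+00, -3.62554170e-05,
        1.36749157e+00, -8.26004896e-02]), 'qvel': array([-1.71727139e-03, -9.12031782e-04, -3.26897930e-03,  1.35839893e-04,
        5.72608544e-05, -4.98439608e-04]), 'effort': array([ 9.08063030e-04, -4.18197155e+01, -3.60468507e+01,  7.76275154e-02,
        4.68414905e-02, -9.82744791e-05]), 'tool_pos': array([0.29226075, 0.5799741 , 0.17779114]), 'tcp_rot': array([ 3.73151760e-04,  8.51472476e-01,  5.24398702e-01, -6.96441858e-04]), 'ft_force': array([-0.57356445,  0.09030328,  0.31633892]), 'ft_torque': array([-0.01291346, -0.02312628, -0.00857179]), 'width': 0.09505448650321484}
```

View pics/a_scene.png

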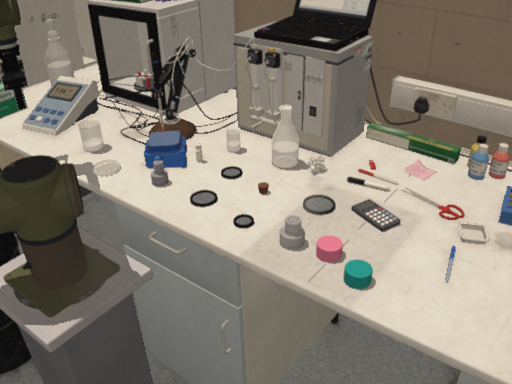

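View pics/a_top.png

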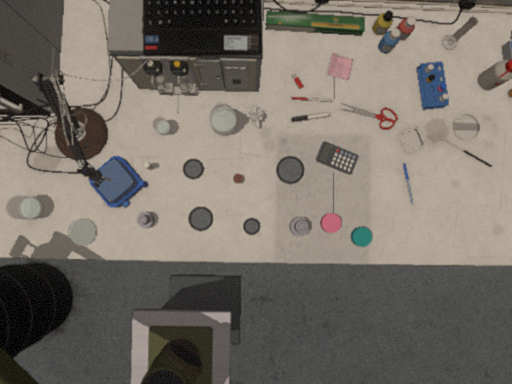

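View pics/a_wrist.png

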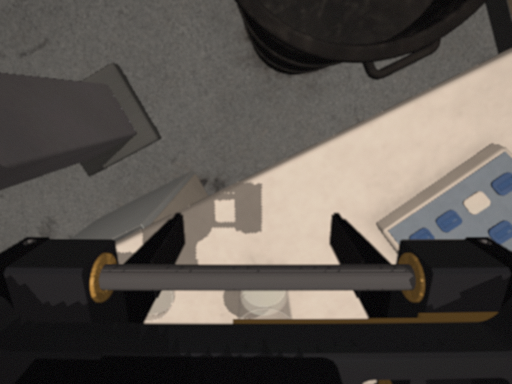

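The scene picture shows the left stack at about (160,174) and the right stack at (292,232). The seats are at (231,172), (203,198), (243,221) and (319,204). In the top picture the stacks are at (146,219) and (300,226), and the seats at (193,169), (200,218), (252,226) and (290,170). I'll measure these now.

```bash
cat > h.py <<'E'
from plant import bot
import cv2, numpy as np
from scipy.spatial.transform import Rotation as Ro
def K(m):
    f=192/np.tan(np.radians(m["fov_y"])/2); return np.array([[f,0,m["cx"]],[0,f,m["cy"]],[0,0,1.]])
def w(m,px,z):
    p=cv2.undistortPoints(np.array([[px]],float),K(m),m["D"])[0,0]
    R,t=m["R"],m["t"]; d=R.T@np.array([p[0],p[1],1]); c=-R.T@t
    return c+d*(z-c[2])/d[2]
def proj(m,X):
    return cv2.projectPoints(np.array(X,float).reshape(-1,3),cv2.Rodrigues(m["R"])[0],m["t"],K(m),m["D"])[0][:,0]
def rel(target,yaw_x=None):
    "tool-frame shift in mm (and turn deg so tool x at world heading yaw_x)"
    s=bot.get_state(); q=s["tcp_rot"]; R=Ro.from_quat([q[1],q[2],q[3],q[0]]).as_matrix()
    d=R.T@(np.array(target)-s["tool_pos"])*1000
    cur=np.degrees(np.arctan2(R[1,0],R[0,0]))
    print("tcp",s["tool_pos"].round(4),"tilt",np.degrees(np.arccos(-R[2,2])).round(2),"xhead",cur.round(1),"shift",d.round(1))
    if yaw_x is not None:
        dt=-(yaw_x-cur); print("turn",[(dt+k*180+180)%360-180 for k in(0,1)])
E
python3 - <<'E'
from h import *
m=bot.camera_model("top"); ms=bot.camera_model("scene")
im=cv2.imread("pics/a_top.png"); sc=cv2.imread("pics/a_scene.png")
g=cv2.cvtColor(im,cv2.COLOR_BGR2GRAY); gs=cv2.cvtColor(sc,cv2.COLOR_BGR2GRAY)
def blob(g,px,r=22,th=100):
    x,y=px; sub=g[y-r:y+r,x-r:x+r]; n,l,st,c=cv2.connectedComponentsWithStats((sub<th).astype(np.uint8))
    i=1+np.argmin(np.linalg.norm(c[1:]-r,axis=1)-0.01*st[1:,4]); return c[i]+[x-r,y-r],st[i]
for p,q in [((193,169),(231,172)),((200,218),(203,198)),((252,226),(243,221)),((290,170),(319,204))]:
    c,s=blob(g,p); c2,s2=blob(gs,q)
    print("top",w(m,c,.008).round(4),s," scene",w(ms,c2,.008).round(4),s2)
a=cv2.resize(im[150:250,125:225],None,fx=4,fy=4,interpolation=cv2.INTER_CUBIC)
b=cv2.resize(im[150:250,225:325],None,fx=4,fy=4,interpolation=cv2.INTER_CUBIC)
cv2.imwrite("pics/b.png",np.hstack([a,b]))
a=cv2.resize(sc[140:240,135:235],None,fx=4,fy=4,interpolation=cv2.INTER_CUBIC)
b=cv2.resize(sc[165:265,235:335],None,fx=4,fy=4,interpolation=cv2.INTER_CUBIC)
cv2.imwrite("pics/c.png",np.hstack([a,b]))
E
```

```text
top [ 0.6131 -0.0268  0.008 ] [ 12  12  21  20 322]  scene [ 0.6076 -0.0342  0.008 ] [ 12  17  21  12 139]
top [ 0.4509 -0.0556  0.008 ] [ 11  11  24  24 458]  scene [ 0.4454 -0.0636  0.008 ] [  9  14  27  17 189]
top [ 0.4294 -0.2214  0.008 ] [ 13  14  17  17 216]  scene [ 0.4241 -0.2271  0.008 ] [ 13  16  20  13 148]
top [ 0.616  -0.3443  0.008 ] [  8   8  28  28 602]  scene [ 0.609  -0.3547  0.008 ] [  6  13  32  20 211]
```

View pics/b.png

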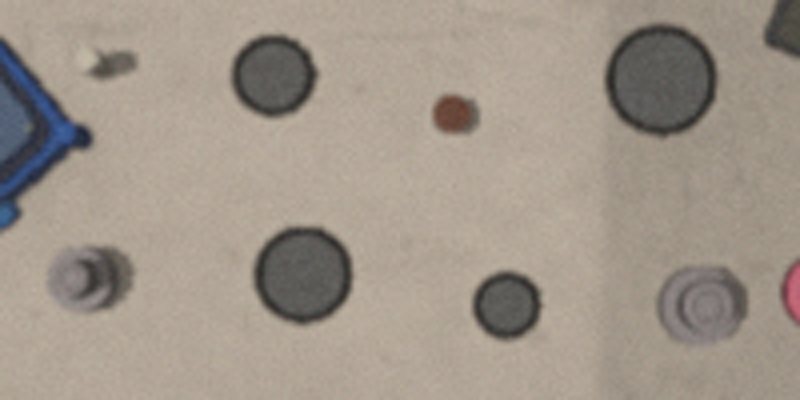

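View pics/c.png

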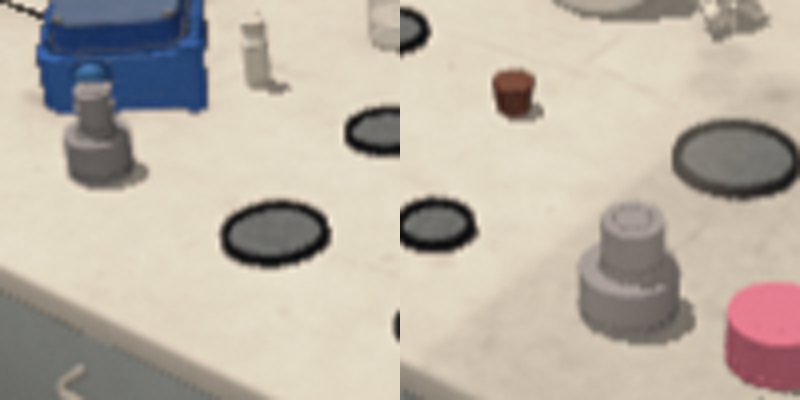

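```bash
python3 - <<'E'
from h import *
m=bot.camera_model("top"); ms=bot.camera_model("scene")
gs=cv2.imread("pics/a_scene.png",0)
for q in [(231,172),(203,198),(243,221),(319,204)]:
    x,y=q;r=22; sub=gs[y-r:y+r,x-r:x+r]
    mask=(sub<150).astype(np.uint8)
    n,l,st,c=cv2.connectedComponentsWithStats(mask); i=l[r,r]
    pts=cv2.findNonZero((l==i).astype(np.uint8)); h=cv2.convexHull(pts); M=cv2.moments(h)
    c=np.array([M['m10']/M['m00']+x-r,M['m01']/M['m00']+y-r]); print(i,st[i],w(ms,c,.0055).round(4))
print("28",w(m,(144,218.75),.072),w(ms,(93/4+135,90/4+140),.072))
print("52",w(m,(146.2,218.75),.036))
print("40",w(m,(302,226.3),.072),w(ms,(632/4-100+235,218/4+165),.072))
print("64",w(m,(300.3,226.3),.036))
print("vial",w(m,(149,164),.03),"stop",w(m,(238,178.5),.026), "pink",w(m,(331,223),.03))
for p in [(145,183),(125,208),(118,157),(90,182),(95,177)]: print(w(m,p,.05).round(3))
rel((0.32,0.3,.25),90)
E
```

```text
3 [ 12  16  22  13 228] [ 0.6138 -0.0287  0.0055]
2 [  9  14  28  17 381] [ 0.4504 -0.0579  0.0055]
1 [ 12  15  22  14 241] [ 0.429  -0.2236  0.0055]
1 [  6  13  33  21 548] [ 0.6139 -0.3489  0.0055]
28 [0.44561959 0.11304977 0.072     ] [0.44478462 0.11398192 0.072     ]
52 [0.44583609 0.1143267  0.036     ]
40 [ 0.4311572  -0.37896774  0.072     ] [ 0.43223646 -0.38004584  0.072     ]
64 [ 0.43077424 -0.37782226  0.036     ]
vial [0.62212768 0.11236356 0.03      ] stop [ 0.58126521 -0.17518072  0.026     ] pink [ 0.44301354 -0.47774815  0.03      ]
[0.559 0.119 0.05 ]
[0.478 0.179 0.05 ]
[0.64  0.207 0.05 ]
[0.559 0.294 0.05 ]
[0.575 0.278 0.05 ]
tcp [0.2923 0.58   0.1778] tilt 0.09 xhead 63.3 shift [-237.7  150.8  -71.8]
turn [np.float64(-26.744427708954134), np.float64(153.25557229104584)]
```

```bash
python3 - <<'E'
from h import *
for p in [(.30,.45,.24),(.31,.28,.25),(.38,.1135,.25),(.4455,.1135,.25)]: rel(p,-36)
E
```

```text
tcp [0.2923 0.58   0.1778] tilt 0.09 xhead 63.3 shift [-112.7   65.4  -62. ]
turn [np.float64(99.25557229104584), np.float64(-80.74442770895416)]
tcp [0.2923 0.58   0.1778] tilt 0.09 xhead 63.3 shift [-260.   150.8  -71.8]
turn [np.float64(99.25557229104584), np.float64(-80.74442770895416)]
tcp [0.2923 0.58   0.1778] tilt 0.09 xhead 63.3 shift [-377.2  288.3  -71.6]
turn [np.float64(99.25557229104584), np.float64(-80.74442770895416)]
tcp [0.2923 0.58   0.1778] tilt 0.09 xhead 63.3 shift [-347.7  346.8  -71.7]
turn [np.float64(99.25557229104584), np.float64(-80.74442770895416)]
```

Emit:
apply_moves(translation=[[-56,33,-40],[-112,65,-62],[-160,95,-65],[-210,123,-68],[-260,151,-72],[-290,190,-72],[-320,220,-72],[-350,255,-72],[-377,288,-72],[-365,320,-72],[-348,347,-72],[-348,347,-72]], turn=[9,18,27,36,45,54,63,72,81,90,99,99], claw=0.7)

```text
time: 1.65
tool_pos: [0.4462, 0.1128, 0.2494]
tcp_rot: [0.001, 0.952, -0.307, -0.001]
ft_force: [-0.7, -0.2, 0.2]
width: 0.0666
```

```bash
cat > look.py <<'E'
from h import *
import sys
n=sys.argv[1]
m=bot.camera_model("wrist"); im=bot.read_camera("wrist"); 
np.savez("pics/"+n+".npz",R=m["R"],t=m["t"])
o=im[:,:,::-1].copy()
cols=[(0,0,255),(0,255,0),(255,0,0)]
# args: x,y,z,d
th=np.linspace(0,6.283,60)
for a in sys.argv[2:]:
    x,y,z,d=map(float,a.split(","))
    P=proj(m,np.c_[x+d/2*np.cos(th),y+d/2*np.sin(th),z+0*th]); cv2.polylines(o,[np.round(P*8).astype(int)],True,(0,255,0),1,cv2.LINE_AA,3)
cv2.imwrite("pics/"+n+".png",np.hstack([o]))
cv2.imwrite("pics/"+n+"_raw.png",im[:,:,::-1])
E
python3 look.py w1 .4455,.1135,.072,.028 .4455,.1143,.036,.052 .4455,.1143,0,.052 .4505,-.057,.009,.08 .6135,-.028,.009,.068
python3 -c "
from h import *
rel((.4455,.1135,.2),-36);print(bot.get_state()['q'],bot.get_state()['time'],bot.get_state()['ft_force'])"
```

```text
tcp [0.4454 0.113  0.2496] tilt 0.2 xhead -35.7 shift [-0.2 -0.6 49.6]
turn [np.float64(0.3107372985917891), np.float64(-179.6892627014082)]
[ 1.32332589e-01 -3.44819056e-01  1.96292639e+00 -1.20673669e-03
  1.52668037e+00  7.55280575e-01] 1.7 [-0.73802366  0.13133219  0.0138121 ]
```

View pics/w1.png

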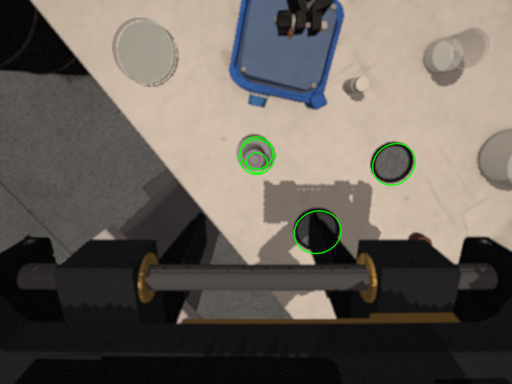

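```bash
python3 - <<'E'
import cv2,numpy as np
a=cv2.imread("pics/w1.png");b=cv2.imread("pics/w1_raw.png")
f=lambda i,x,y:cv2.resize(i[y:y+70,x:x+70],None,fx=5.7,fy=5.7,interpolation=cv2.INTER_CUBIC)[:399,:399]
cv2.imwrite("pics/w1z.png",np.hstack([f(b,222,125),f(a,222,125)])); cv2.imwrite("pics/w1y.png",np.hstack([f(a,358,128),f(a,284,196)]))
E
```

```text
(no output)
```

View pics/w1z.png

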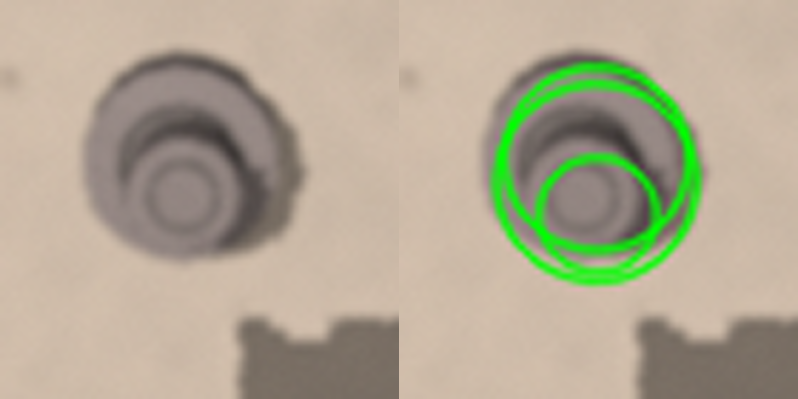

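View pics/w1y.png

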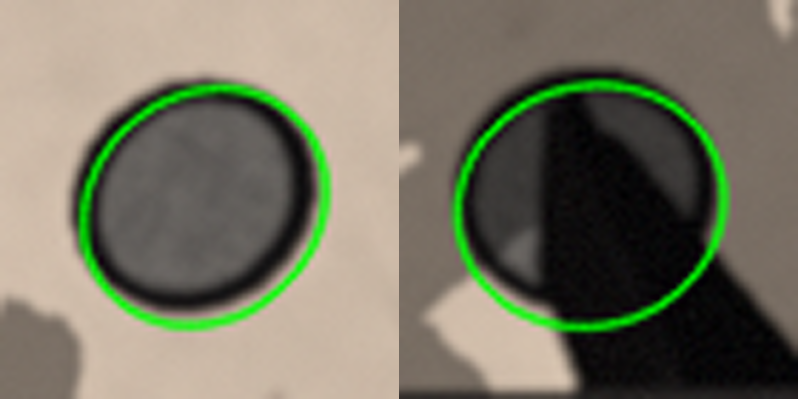

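```bash
python3 - <<'E'
from h import *
m=bot.camera_model("wrist"); d=np.load("pics/w1.npz"); m["R"],m["t"]=d["R"],d["t"]
print("28",w(m,(222+183/5.7,125+195/5.7),.072))
print("52top",w(m,(222+182/5.7,125+160/5.7),.036))
print("seat40",w(m,(358+194/5.7,128+193/5.7),.009))
print("seat52",w(m,(284+583/5.7,196+192/5.7),.009))
E
```

```text
28 [0.44553338 0.11885533 0.072     ]
52top [0.44619175 0.12082333 0.036     ]
seat40 [ 0.61358885 -0.02315156  0.009     ]
seat52 [ 0.54928123 -0.12280923  0.009     ]
```

Emit:
apply_moves(translation=[[0,-2,30],[0,-2,80],[0,-2,120],[0,-2,130],[0,-2,130]], turn=[0,0,0,0,0])

```text
time: 2.33
tool_pos: [0.4459, 0.1145, 0.12]
tcp_rot: [0.001, 0.952, -0.306, -0.001]
ft_force: [-0.3, -0.8, 0.4]
width: 0.0666
```

```bash
python3 look.py w2 .4455,.1155,.072,.028 .4455,.116,.036,.052 
python3 -c "
from h import *
m=bot.camera_model('wrist');s=bot.get_state();print(proj(m,s['tool_pos']))
rel((.4455,.1155,.046),-36);print(s['ft_force'],s['time'])"
```

```text
[[257.16041468 210.77011107]]
tcp [0.447  0.1146 0.1212] tilt 0.08 xhead -35.7 shift [-1.7  0.  75.2]
turn [np.float64(0.3482428375472182), np.float64(-179.65175716245278)]
[ 0.91701601 -0.70992104  0.32602489] 2.375
```

View pics/w2.png

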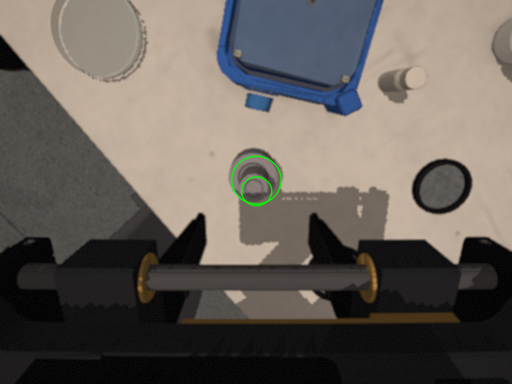

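```bash
python3 - <<'E'
import cv2,numpy as np
a=cv2.imread("pics/w2.png");b=cv2.imread("pics/w2_raw.png")
f=lambda i,x,y:cv2.resize(i[y:y+70,x:x+70],None,fx=5.7,fy=5.7,interpolation=cv2.INTER_CUBIC)[:399,:399]
cv2.imwrite("pics/w2z.png",np.hstack([f(b,222,145),f(a,222,145)]))
E
```

```text
(no output)
```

View pics/w2z.png

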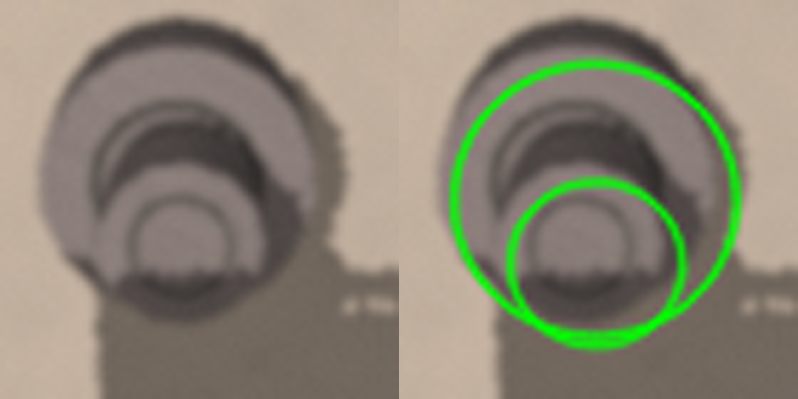

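```bash
python3 - <<'E'
from h import *
m=bot.camera_model("wrist"); d=np.load("pics/w2.npz"); m["R"],m["t"]=d["R"],d["t"]
p=w(m,(222+182/5.7,145+246/5.7),.072); print("28",p, "52top",w(m,(222+178/5.7,145+182/5.7),.036))
rel((p[0],p[1],.046),-36)
rel((.4455,.117,.046),-36)
E
```

```text
28 [0.44547139 0.1189662  0.072     ] 52top [0.44524609 0.12056225 0.036     ]
tcp [0.447  0.1146 0.1212] tilt 0.08 xhead -35.7 shift [-3.8 -2.8 75.2]
turn [np.float64(0.3482428375472182), np.float64(-179.65175716245278)]
tcp [0.447  0.1146 0.1212] tilt 0.08 xhead -35.7 shift [-2.6 -1.2 75.2]
turn [np.float64(0.3482428375472182), np.float64(-179.65175716245278)]
```

Emit:
apply_moves(translation=[[-3.5,-2.5,30],[-3.5,-2.5,60],[-3.5,-2.5,75],[-3.5,-2.5,75]], turn=[0,0,0,0])

```text
time: 2.88
tool_pos: [0.4457, 0.1186, 0.0466]
tcp_rot: [0.001, 0.952, -0.306, -0.0]
ft_force: [-0.3, 1.1, 0.6]
width: 0.0665
```

Emit:
apply_moves(translation=[[0,0,0],[0,0,0],[0,0,0],[0,0,0],[0,0,0],[0,0,0],[0,0,0],[0,0,0]], turn=[0,0,0,0,0,0,0,0], claw=0.0)

```text
time: 3.88
tool_pos: [0.4457, 0.1186, 0.0466]
tcp_rot: [0.001, 0.952, -0.306, -0.0]
ft_force: [-0.7, -0.5, 0.5]
width: 0.0007
```

```bash
python3 look.py w3 
python3 -c "
from h import *
for p in [(.4455,.1155,.15),(.40,-.1,.15),(.4292,-.2225,.15)]: rel(p,-36)"
```

```text
tcp [0.4457 0.1186 0.0465] tilt 0.09 xhead -35.6 shift [   1.7    2.8 -103.5]
turn [np.float64(0.3573708279590164), np.float64(-179.64262917204098)]
tcp [0.4457 0.1186 0.0465] tilt 0.09 xhead -35.6 shift [  90.3  204.4 -103.1]
turn [np.float64(0.3573708279590164), np.float64(-179.64262917204098)]
tcp [0.4457 0.1186 0.0465] tilt 0.09 xhead -35.6 shift [ 185.4  287.  -103. ]
turn [np.float64(0.3573708279590164), np.float64(-179.64262917204098)]
```

View pics/w3.png

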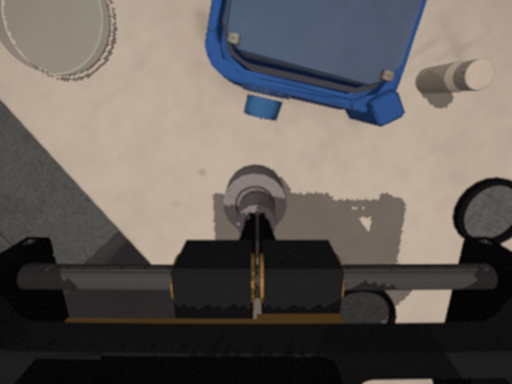

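```bash
python3 - <<'E'
from h import *
b=cv2.imread("pics/w3_raw.png")
cv2.imwrite("pics/w3z.png",cv2.resize(b[150:250,200:320],None,fx=6,fy=6,interpolation=cv2.INTER_CUBIC))
o=bot.read_camera("scene")[:,:,::-1]; o2=bot.read_camera("top")[:,:,::-1]
cv2.imwrite("pics/s3.png",np.hstack([cv2.resize(o[120:220,110:210],None,fx=4,fy=4,interpolation=cv2.INTER_CUBIC),cv2.resize(o2[170:270,95:195],None,fx=4,fy=4,interpolation=cv2.INTER_CUBIC)]))
E
```

```text
(no output)
```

View pics/w3z.png

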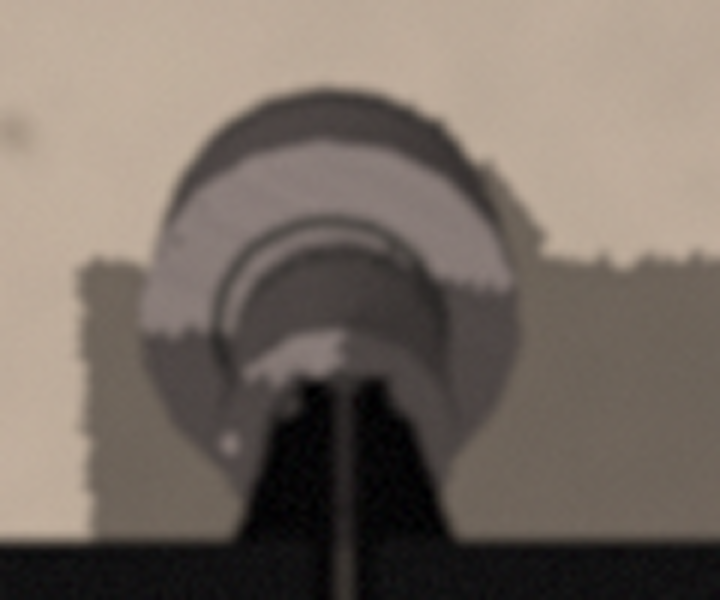

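View pics/s3.png

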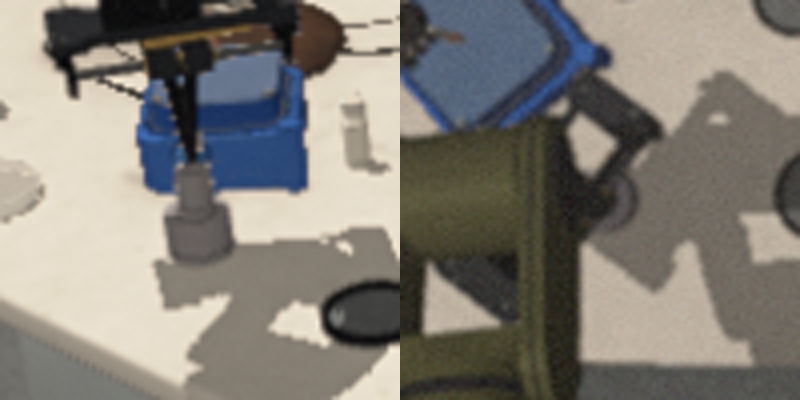

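```bash
python3 - <<'E'
from h import *
s=bot.get_state()
for n,off,sc in [("scene",(110,120),(0,0)),("top",(95,170),(400,0))]:
    m=bot.camera_model(n)
    for X in [s["tool_pos"],s["tool_pos"]+[0,0,.03],[.4455,.1165,.072],[.4455,.1165,.036],[.4455,.1165,0]]:
        p=proj(m,X)[0]; print(n,p.round(1),((p-off)*4+sc).round(0))
    print(bot.boxes_of("weight_28",n)[:2],bot.boxes_of("weight_52",n)[:2])
print(s["q"])
m=bot.camera_model("wrist");print(proj(m,s["tool_pos"]),proj(m,[.4455,.118,.072]),proj(m,[.4455,.118,.036]),proj(m,[.4455,.118,.0]), (-m["R"].T@m["t"]))
im=bot.read_camera("scene")[:,:,::-1]; cv2.imwrite("pics/s4.png",cv2.resize(im[135:195,130:190],None,fx=10,fy=10,interpolation=cv2.INTER_CUBIC))
E
```

```text
scene [158.5 169.3] [194. 197.]
scene [157.2 160.6] [189. 163.]
scene [157.8 162.2] [191. 169.]
scene [159.3 172.5] [197. 210.]
scene [160.8 182.6] [203. 250.]
[{'location': [358.6, 274.2], 'score': 0.9}, {'location': [160.3, 179.5], 'score': 0.79}] [{'location': [358.6, 274.2], 'score': 0.9}, {'location': [160.3, 179.5], 'score': 0.79}]
top [144.1 218.8] [596. 195.]
top [141.9 218.7] [587. 195.]
top [142.9 218.8] [592. 195.]
top [145.5 218.8] [602. 195.]
top [148.  218.9] [612. 196.]
[{'location': [327.0, 224.6], 'score': 0.91}, {'location': [363.1, 234.5], 'score': 0.65}] [{'location': [327.0, 224.6], 'score': 0.91}, {'location': [363.1, 234.5], 'score': 0.65}]
[ 1.44486959e-01 -1.81106237e-01  2.18086425e+00 -1.29348479e-03
  1.14282940e+00  7.67083555e-01]
[[257.14794192 210.75928539]] [[257.53876614 225.33285382]] [[257.40323139 206.5977219 ]] [[257.30304224 192.75380299]] [0.49269103 0.18470581 0.25118044]
```

View pics/s4.png

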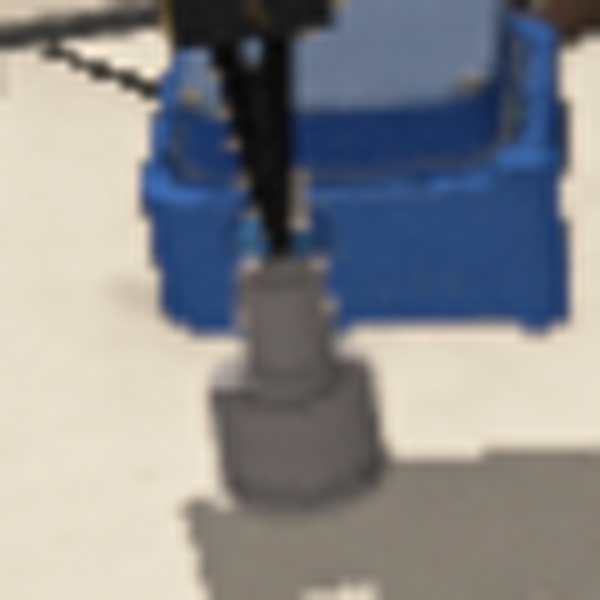

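Emit:
apply_moves(translation=[[0,0,0],[0,0,0],[0,0,0],[0,0,0],[0,0,0]], turn=[0,0,0,0,0], claw=0.7)

```text
time: 4.9
tool_pos: [0.4457, 0.1186, 0.0466]
tcp_rot: [0.001, 0.952, -0.306, -0.0]
ft_force: [-0.0, 0.1, 0.1]
width: 0.0455
```

```bash
python3 look.py w4 .4455,.1165,.072,.028 
python3 - <<'E'
from h import *
m=bot.camera_model("scene");s=bot.get_state()
q=s["tcp_rot"]; R=Ro.from_quat([q[1],q[2],q[3],q[0]]).as_matrix()
for sg in (-1,1): 
  for z in (0,-.03): print(((proj(m,s["tool_pos"]+R@[sg*.0333,0,z])[0]-[130,135])*10).round())
im=bot.read_camera("scene")[:,:,::-1]; cv2.imwrite("pics/s5.png",cv2.resize(im[135:195,130:190],None,fx=10,fy=10,interpolation=cv2.INTER_CUBIC))
E
```

```text
[176. 361.]
[162. 274.]
[393. 325.]
[381. 238.]
```

View pics/s5.png

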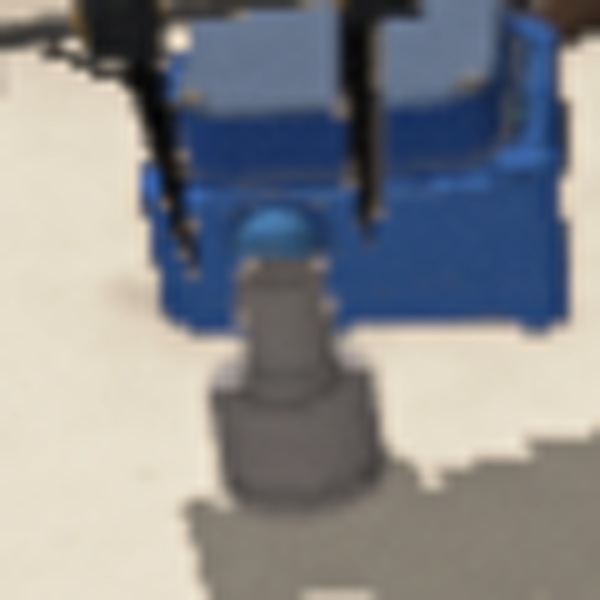

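View pics/w4.png

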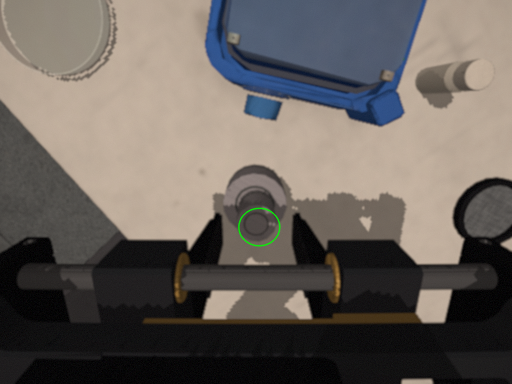

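The scene picture (tips at crop (190,270) and (370,235)) shows the fingertips about 30 mm higher than the measured pose says. I'll check this by solving the wrist camera's pose from known points.

```bash
python3 - <<'E'
from h import *
m=bot.camera_model("top"); ms=bot.camera_model("scene")
print("vial top",w(m,(147,164.5),.06),w(ms,(198.2,144.5),.06))
print("dish",w(m,(83,232),.008),w(ms,(106,168),.008))
ims={k:cv2.imread(f"pics/{k}_raw.png") for k in("w1","w2","w4")}
a=cv2.resize(ims["w2"][30:230,380:512],None,fx=3,fy=3); b=cv2.resize(ims["w2"][0:120,40:160],None,fx=3,fy=3)
c=np.zeros((600,800,3),np.uint8); c[:600,:396]=a; c[:360,400:760]=b; cv2.imwrite("pics/w2p.png",c)
for k in ims:
    print(k, [ (o['location'],o['score']) for o in []])
g=cv2.cvtColor(ims["w2"],cv2.COLOR_BGR2GRAY)
sub=(g[150:225,400:490]<60).astype(np.uint8); pts=cv2.findNonZero(sub); h=cv2.convexHull(pts); e=cv2.fitEllipse(h); print("w2 seat40",e[0][0]+400,e[0][1]+150,e[1])
E
```

```text
vial top [0.61669482 0.1119286  0.06      ] [0.62003501 0.11312568 0.06      ]
dish [0.39885655 0.32506645 0.008     ] [0.3971296  0.32377565 0.008     ]
w1 []
w2 []
w4 []
w2 seat40 441.5345573425293 185.94123077392578 (51.5920524597168, 59.759193420410156)
```

View pics/w2p.png

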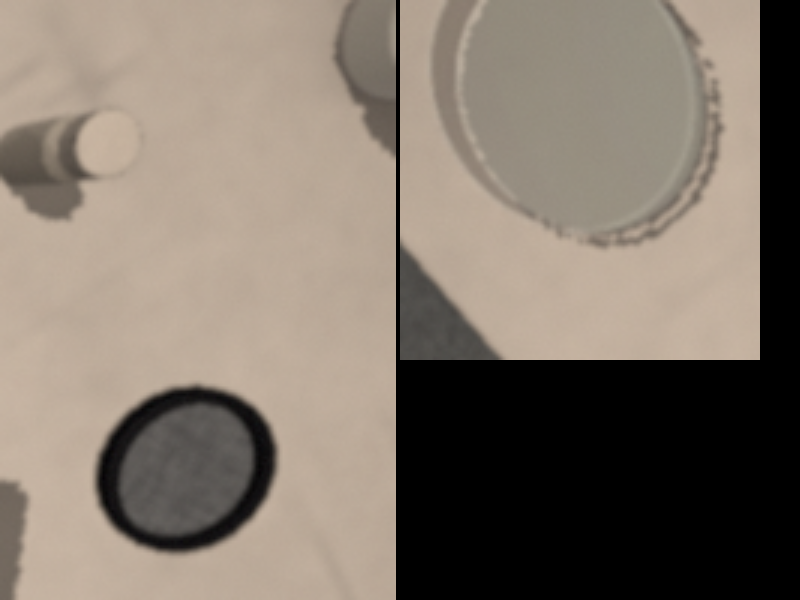

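```bash
python3 - <<'E'
from h import *
from scipy.optimize import least_squares
m=bot.camera_model("wrist"); d=np.load("pics/w2.npz")
X=np.array([[.6135,-.028,.0075],[.6185,.1125,.06],[.4455,.1155,.072],[.4455,.116,.036],[.398,.3245,.010]])
u=np.array([[441.5,186],[415.7,77.7],[253.9,188.2],[253.2,176.9],[98.5,35]])
C=-d["R"].T@d["t"]
def f(p,n=6):
    R=d["R"]@Ro.from_rotvec(p[3:6]).as_matrix(); mm=dict(m,R=R,t=-R@(C+p[:3])); return (proj(mm,X)-u).ravel()
print(f(np.zeros(6)).reshape(-1,2).round(1))
r=least_squares(f,np.zeros(6)); print(r.x[:3].round(4),np.degrees(r.x[3:]).round(2)); print(r.fun.reshape(-1,2).round(1))
r=least_squares(lambda p:f(np.r_[p,0,0,0]),np.zeros(3)); print(r.x); print(r.fun.reshape(-1,2).round(1))
s=bot.get_state(); print(s['effort'],s['time'])
E
```

```text
[[ 2.3  3.3]
 [ 2.2  2.5]
 [ 2.2  2.8]
 [ 2.8  3.3]
 [-1.4  3. ]]
[0.0087 0.0003 0.0034] [ 0.67 -1.73 -0.09]
[[ 0.3  0.3]
 [-0.3  0.5]
 [-0.4 -0.6]
 [ 1.1 -0.5]
 [-0.6  0.2]]
[-0.00043095 -0.00288806  0.00311487]
[[-0.1  0.4]
 [-0.7 -0.4]
 [ 0.8 -0.8]
 [ 1.5  0.1]
 [-1.5  0.9]]
[ 2.16290537e-04 -2.45688951e+01 -3.29248023e+01  7.34790252e-02
 -2.82116700e-02 -1.16004285e-04] 5.0
```

Emit:
apply_moves(translation=[[0,0,0],[0,0,8],[0,0,16],[0,0,22],[0,0,28],[0,0,28]], turn=[0,0,0,0,0,0], claw=0.7)

```text
time: 5.75
tool_pos: [0.4451, 0.1185, 0.0178]
tcp_rot: [0.001, 0.952, -0.306, -0.001]
ft_force: [-0.9, -1.4, -0.6]
width: 0.0667
```

```bash
python3 look.py w5
python3 - <<'E'
from h import *
m=bot.camera_model("scene");s=bot.get_state(); print(s["tool_pos"],s["width"])
q=s["tcp_rot"]; R=Ro.from_quat([q[1],q[2],q[3],q[0]]).as_matrix()
for sg in (-1,1): 
  for z in (0,-.03): print(((proj(m,s["tool_pos"]+R@[sg*.0333,0,z])[0]-[130,135])*10).round())
im=bot.read_camera("scene")[:,:,::-1]; cv2.imwrite("pics/s6.png",cv2.resize(im[135:195,130:190],None,fx=10,fy=10,interpolation=cv2.INTER_CUBIC))
E
```

```text
[0.44544077 0.11855873 0.01826973] 0.06629997220345032
[188. 442.]
[175. 356.]
[403. 405.]
[392. 320.]
```

View pics/s6.png

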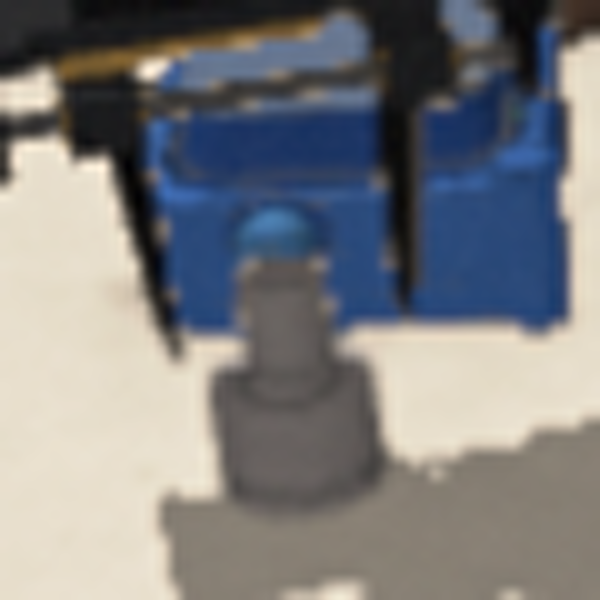

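View pics/w5.png

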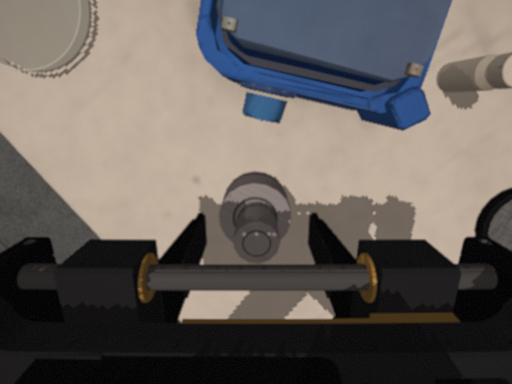

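Emit:
apply_moves(translation=[[0,0,0],[0,0,0],[0,0,0],[0,0,0],[0,0,0],[0,0,0],[0,0,0]], turn=[0,0,0,0,0,0,0], claw=0.0)

```text
time: 6.72
tool_pos: [0.4457, 0.1187, 0.0186]
tcp_rot: [0.001, 0.952, -0.306, -0.0]
ft_force: [-1.0, 0.9, 0.8]
width: 0.0276
```

```bash
python3 look.py w6
python3 -c "
from h import *
print(bot.get_state()['width'])
for p in [(.445,.117,.1),(.38,-.0,.13),(.40,-.15,.13),(.4292,-.2215,.13)]: rel(p,-36)"
```

```text
0.026770407870971024
tcp [0.4456 0.1187 0.0186] tilt 0.09 xhead -35.6 shift [  0.4   1.8 -81.4]
turn [np.float64(0.35706113920758753), np.float64(-179.6429388607924)]
tcp [0.4456 0.1187 0.0186] tilt 0.09 xhead -35.6 shift [  15.8  134.9 -111.2]
turn [np.float64(0.35706113920758753), np.float64(-179.6429388607924)]
tcp [0.4456 0.1187 0.0186] tilt 0.09 xhead -35.6 shift [ 119.4  245.1 -111. ]
turn [np.float64(0.35706113920758753), np.float64(-179.6429388607924)]
tcp [0.4456 0.1187 0.0186] tilt 0.09 xhead -35.6 shift [ 184.8  286.2 -111. ]
turn [np.float64(0.35706113920758753), np.float64(-179.6429388607924)]
```

View pics/w6.png

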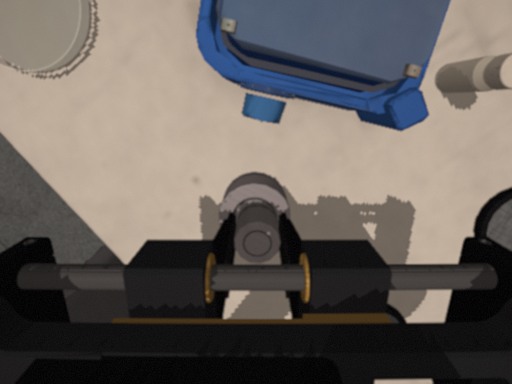

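Emit:
apply_moves(translation=[[0,0,-15],[0,0,-45],[0,2,-85],[8,60,-100],[20,115,-110],[60,155,-110],[95,195,-110],[130,235,-110],[165,268,-110],[185,285,-110],[185,285,-110],[185,285,-110]], turn=[0,0,0,0,0,0,0,0,0,0,0,0])

```text
time: 8.28
tool_pos: [0.4298, -0.22, 0.1293]
tcp_rot: [0.001, 0.952, -0.306, -0.0]
ft_force: [-0.3, 0.3, -1.9]
width: 0.0275
```

```bash
python3 look.py w7 .4292,-.2225,.009,.056 .615,-.3465,.009,.092 .432,-.379,.072,.040 .432,-.379,.036,.064
python3 -c "
from h import *
print(bot.get_state()['width'])
for p in [(.4292,-.2195,.03)]: rel(p,-36)"
```

```text
0.027672449522048958
tcp [ 0.4298 -0.2197  0.1292] tilt 0.08 xhead -35.6 shift [-0.6  0.1 99.2]
turn [np.float64(0.4026280929727477), np.float64(-179.59737190702725)]
```

View pics/w7.png

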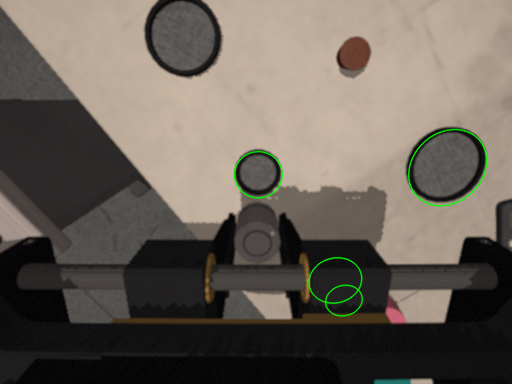

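```bash
python3 - <<'E'
from h import *
m=bot.camera_model("wrist"); d=np.load("pics/w7.npz"); m["R"],m["t"]=d["R"],d["t"]
b=cv2.imread("pics/w7_raw.png")
sub=(cv2.cvtColor(b,cv2.COLOR_BGR2GRAY)[140:202,222:296]<55).astype(np.uint8); n,l,st,c=cv2.connectedComponentsWithStats(sub)
i=1+np.argmax(st[1:,4]*(st[1:,2]>30)*(st[1:,0]+st[1:,2]<70)); h=cv2.convexHull(cv2.findNonZero((l==i).astype(np.uint8))); e=cv2.fitEllipse(h); px=(e[0][0]+222,e[0][1]+140); print(px,e[1])
print(w(m,px,.0075))
cv2.imwrite("pics/w7z.png",cv2.resize(b[140:270,200:320],None,fx=4.5,fy=4.5,interpolation=cv2.INTER_CUBIC))
E
```

```text
(257.5907287597656, 172.4052963256836) (44.03787612915039, 44.427879333496094)
[ 0.43048396 -0.22028878  0.0075    ]
```

View pics/w7z.png

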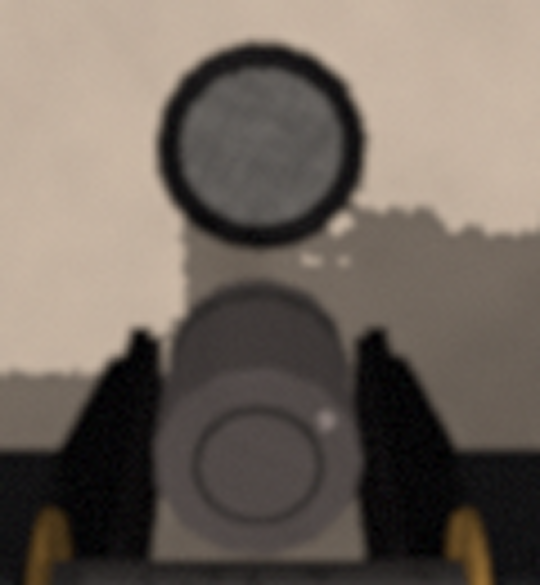

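```bash
python3 - <<'E'
from h import *
m=bot.camera_model("wrist"); d=np.load("pics/w7.npz"); m["R"],m["t"]=d["R"],d["t"]
p=w(m,(257.3,242.2),.1826); print(p,w(m,(257.3,242.2),.1796))
s=bot.get_state(); print(s["tool_pos"]-p)
rel(np.array([.4305,-.2203,.03])+(s["tool_pos"]-p)*[1,1,0],-36)
E
```

```text
[ 0.43060908 -0.21898306  0.1826    ] [ 0.42969153 -0.22027099  0.1796    ]
[-0.00076332 -0.00074229 -0.0534115 ]
tcp [ 0.4298 -0.2197  0.1292] tilt 0.08 xhead -35.6 shift [ 0.7  1.  99.2]
turn [np.float64(0.4026280929727477), np.float64(-179.59737190702725)]
```

Emit:
apply_moves(translation=[[0.5,0.5,35],[0.5,0.5,75],[0.5,0.5,110],[0.5,0.5,128],[0.5,0.5,132],[0.5,0.5,134],[0.5,0.5,136],[0.5,0.5,136]], turn=[0,0,0,0,0,0,0,0])

```text
time: 9.32
tool_pos: [0.4304, -0.2209, -0.006]
tcp_rot: [0.001, 0.952, -0.306, 0.0]
ft_force: [-0.3, 0.5, -1.2]
width: 0.0272
```

Emit:
apply_moves(translation=[[0,0,1],[0,0,2],[0,0,3],[0,0,3]], turn=[0,0,0,0])

```text
time: 9.82
tool_pos: [0.4303, -0.2209, -0.0091]
tcp_rot: [0.001, 0.952, -0.306, 0.0]
ft_force: [0.3, 0.1, -0.9]
width: 0.0269
```

```bash
python3 - <<'E'
from h import *
im=bot.read_camera("scene")[:,:,::-1]; cv2.imwrite("pics/s7.png",cv2.resize(im[180:240,213:273],None,fx=10,fy=10,interpolation=cv2.INTER_CUBIC))
m=bot.camera_model("scene")
for z in (.003,.006,.009): print(((proj(m,[.4292,-.2225,z+.036])[0]-[213,180])*10).round())
E
python3 look.py w8
```

```text
[297. 303.]
[297. 294.]
[297. 285.]
```

View pics/s7.png

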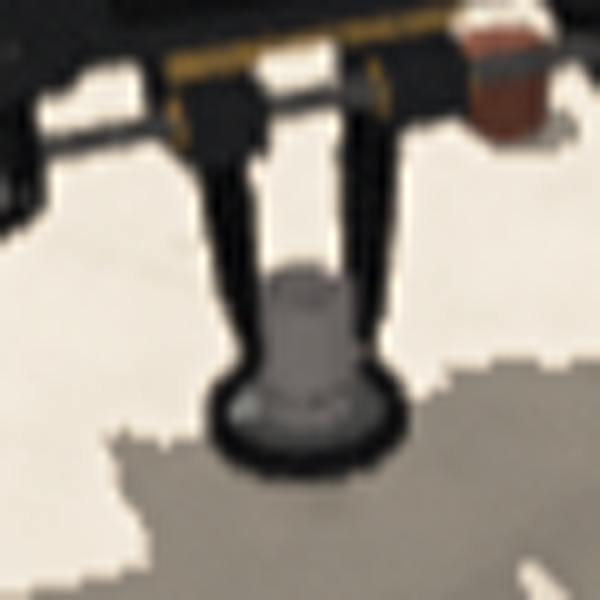

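View pics/w8.png

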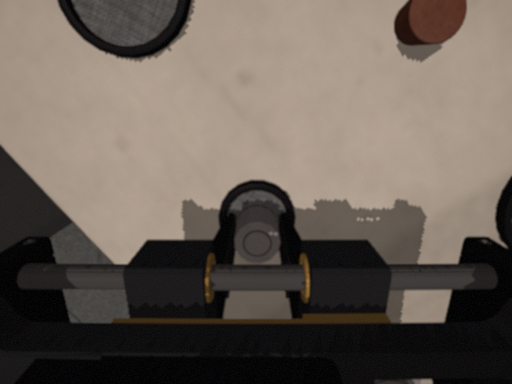

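The 28 mm weight is centred over its seat at (258,240), still a few mm up. I'll lower it slowly until it touches.

Emit:
apply_moves(translation=[[0,0,1],[0,0,2],[0,0,3],[0,0,4],[0,0,4]], turn=[0,0,0,0,0])

```text
time: 10.55
tool_pos: [0.4303, -0.2209, -0.0132]
tcp_rot: [0.001, 0.952, -0.306, 0.0]
ft_force: [-0.3, 0.7, -1.1]
width: 0.0274
```

Emit:
apply_moves(translation=[[0,0,0.5],[0,0,1],[0,0,1]], turn=[0,0,0])

```text
time: 10.92
tool_pos: [0.4303, -0.2209, -0.0142]
tcp_rot: [0.001, 0.952, -0.306, 0.0]
ft_force: [0.4, -0.3, 0.2]
width: 0.0272
```

Emit:
apply_moves(translation=[[0,0,0.5],[0,0,1],[0,0,1]], turn=[0,0,0])

```text
time: 11.3
tool_pos: [0.4303, -0.2209, -0.0144]
tcp_rot: [0.001, 0.952, -0.306, -0.0]
ft_force: [-3.3, 1.6, 5.8]
width: 0.0272
```

Emit:
apply_moves(translation=[[0,0,-0.3],[0,0,-0.3],[0,0,-0.3],[0,0,-0.3],[0,0,-0.3]], turn=[0,0,0,0,0], claw=0.5)

```text
time: 11.92
tool_pos: [0.4303, -0.2209, -0.0142]
tcp_rot: [0.001, 0.952, -0.306, -0.0]
ft_force: [0.4, -0.2, -0.5]
width: 0.0477
```

Emit:
apply_moves(translation=[[0,0,-15],[0,0,-50],[0,0,-100],[0,0,-140],[0,0,-140]], turn=[0,0,0,0,0])

```text
time: 12.55
tool_pos: [0.4332, -0.2225, 0.1315]
tcp_rot: [0.002, 0.952, -0.306, 0.005]
ft_force: [0.4, 0.0, 0.4]
width: 0.0474
```

```bash
python3 look.py w9 
python3 -c "
from h import *
rel((.425,-.30,.14),-36)
rel((.433,-.376,.14),-36)"
```

```text
tcp [ 0.4317 -0.2216  0.1287] tilt 0.32 xhead -35.6 shift [ 40.3  67.7 -11. ]
turn [np.float64(0.401487157066839), np.float64(-179.59851284293313)]
tcp [ 0.4317 -0.2216  0.1287] tilt 0.32 xhead -35.6 shift [ 91.  124.8 -10.6]
turn [np.float64(0.401487157066839), np.float64(-179.59851284293313)]
```

View pics/w9.png

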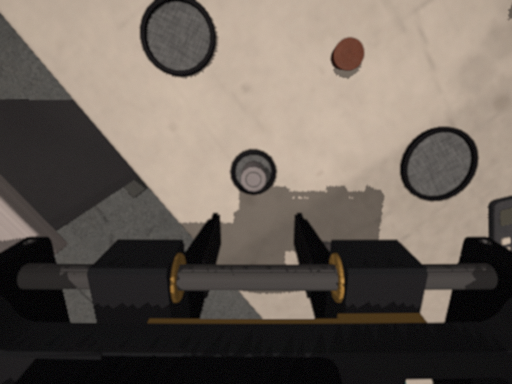

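The 28 mm weight stands upright in its seat at (253,178). Next is the 40 mm weight.

Emit:
apply_moves(translation=[[20,34,-11],[40,68,-11],[65,97,-11],[91,125,-11],[91,125,-11],[91,125,-11]], turn=[0,0,0,0,0,0], claw=0.8)

```text
time: 13.35
tool_pos: [0.4321, -0.375, 0.1388]
tcp_rot: [0.001, 0.952, -0.306, 0.001]
ft_force: [0.3, -0.2, 0.2]
width: 0.0761
```

```bash
python3 look.py w10 .433,-.376,.072,.040 .433,-.376,.036,.064
python3 - <<'E'
from h import *
rel((.433,-.376,.019),-36)
b=cv2.imread("pics/w10_raw.png");a=cv2.imread("pics/w10.png");f=lambda b:cv2.resize(b[130:230,207:307],None,fx=4,fy=4,interpolation=cv2.INTER_CUBIC)
cv2.imwrite("pics/w10z.png",np.hstack([f(b),f(a)]))
E
```

```text
tcp [ 0.4323 -0.3749  0.1392] tilt 0.18 xhead -35.6 shift [  0.8   0.5 120.2]
turn [np.float64(0.4285050624710607), np.float64(-179.57149493752894)]
```

View pics/w10z.png

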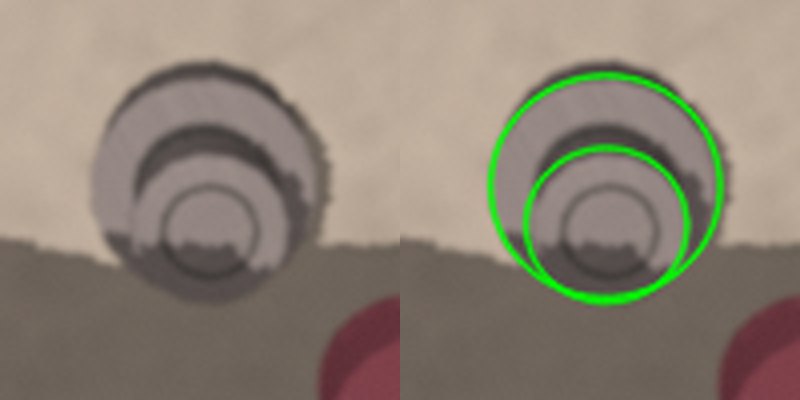

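View pics/w10.png

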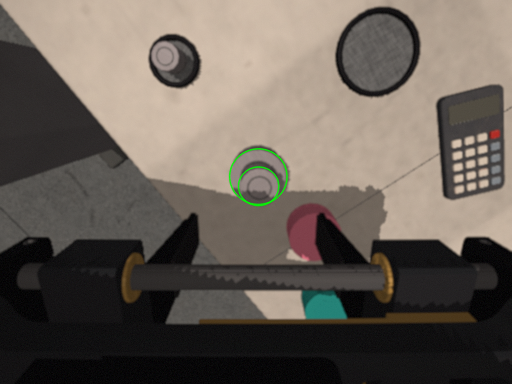

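Emit:
apply_moves(translation=[[1.5,2.5,40],[1.5,2.5,80],[1.5,2.5,110],[1.5,2.5,120],[1.5,2.5,120]], turn=[0,0,0,0,0])

```text
time: 14.02
tool_pos: [0.4324, -0.3773, 0.0192]
tcp_rot: [0.001, 0.952, -0.305, 0.001]
ft_force: [0.1, -0.4, 1.0]
width: 0.0758
```

Emit:
apply_moves(translation=[[0,0,0],[0,0,0],[0,0,0],[0,0,0],[0,0,0],[0,0,0],[0,0,0]], turn=[0,0,0,0,0,0,0], claw=0.0)

```text
time: 14.9
tool_pos: [0.4326, -0.3776, 0.0195]
tcp_rot: [0.001, 0.952, -0.305, 0.001]
ft_force: [1.1, -0.3, 1.8]
width: 0.0392
```

```bash
python3 look.py w11 
python3 - <<'E'
from h import *
print(bot.get_state()["width"])
for p in [(.433,-.376,.1),(.50,-.30,.13),(.55,-.15,.14),(.6138,-.0255,.14)]: rel(p,-36)
E
```

```text
0.03944434389306748
tcp [ 0.4326 -0.3776  0.0195] tilt 0.19 xhead -35.5 shift [ -0.4  -1.5 -80.5]
turn [np.float64(0.46681484652367544), np.float64(-179.53318515347632)]
tcp [ 0.4326 -0.3776  0.0195] tilt 0.19 xhead -35.5 shift [  10.1 -102.3 -110.5]
turn [np.float64(0.46681484652367544), np.float64(-179.53318515347632)]
tcp [ 0.4326 -0.3776  0.0195] tilt 0.19 xhead -35.5 shift [ -36.4 -253.4 -120.7]
turn [np.float64(0.46681484652367544), np.float64(-179.53318515347632)]
tcp [ 0.4326 -0.3776  0.0195] tilt 0.19 xhead -35.5 shift [ -56.8 -391.8 -120.9]
turn [np.float64(0.46681484652367544), np.float64(-179.53318515347632)]
```

View pics/w11.png

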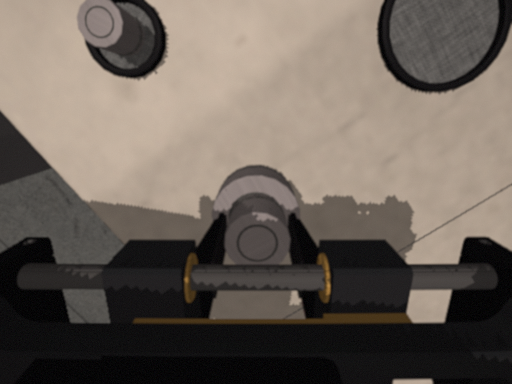

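Emit:
apply_moves(translation=[[0,0,-15],[0,-1,-45],[0,-2,-85],[5,-55,-110],[10,-102,-115],[-5,-155,-121],[-20,-205,-121],[-36,-254,-121],[-45,-310,-121],[-52,-360,-121],[-57,-392,-121],[-57,-392,-121]], turn=[0,0,0,0,0,0,0,0,0,0,0,0])

```text
time: 16.45
tool_pos: [0.6138, -0.0232, 0.1401]
tcp_rot: [0.001, 0.953, -0.304, 0.001]
ft_force: [-0.9, -0.3, -2.2]
width: 0.0395
```

Emit:
apply_moves(translation=[[0,0,0]], turn=[0])

```text
time: 16.58
tool_pos: [0.6131, -0.0236, 0.1399]
tcp_rot: [0.001, 0.953, -0.303, 0.0]
ft_force: [-0.0, 0.0, -2.0]
width: 0.0396
```

```bash
cat > seat.py <<'E'
import sys
from h import *
n,x,y,d=sys.argv[1],*map(float,sys.argv[2:5])
m=bot.camera_model("wrist"); z=np.load(f"pics/{n}.npz"); m["R"],m["t"]=z["R"],z["t"]
g=cv2.imread(f"pics/{n}_raw.png",0); c=proj(m,[x,y,.0075])[0]; r=int(abs(proj(m,[x+d/2,y,.0075])[0]-c).max()*1.5)
x0,y0=int(c[0])-r,int(c[1])-r; y1=min(int(c[1])+r,205)
sub=(g[y0:y1,x0:x0+2*r]<55).astype(np.uint8); k,l,st,_=cv2.connectedComponentsWithStats(sub)
i=1+np.argmax(st[1:,2]*(st[1:,2]>r*.8)); print(st[i],r); h=cv2.convexHull(cv2.findNonZero((l==i).astype(np.uint8))); e=cv2.fitEllipse(h)
print(e[0][0]+x0,e[0][1]+y0,e[1],w(m,(e[0][0]+x0,e[0][1]+y0),.0075))
E
python3 look.py w12 .6136,-.0245,.009,.068; python3 seat.py w12 .6136 -.0245 .068
python3 -c "
from h import *
print(bot.get_state()['width']);rel((.6136,-.0245,.0),-36)"
```

```text
[ 10   8  53  52 665] 34
258.8523864746094 170.44689178466797 (52.43027877807617, 53.28176498413086) [ 0.61510464 -0.02510541  0.0075    ]
0.039003313803410336
tcp [ 0.6131 -0.0236  0.1399] tilt 0.12 xhead -35.4 shift [  0.7   0.2 139.9]
turn [np.float64(0.6370644374783865), np.float64(-179.3629355625216)]
```

View pics/w12.png

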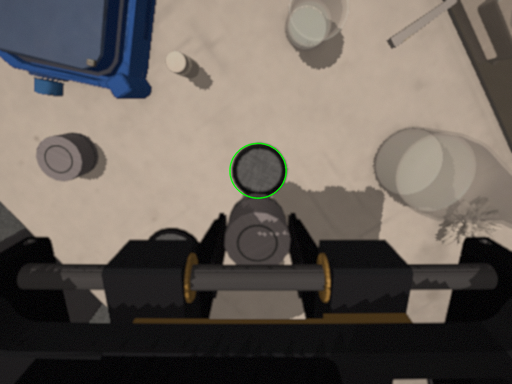

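Emit:
apply_moves(translation=[[2,0,35],[2,0,75],[2,0,115],[2,0,138],[2,0,144],[2,0,147],[2,0,149],[2,0,149]], turn=[0,0,0,0,0,0,0,0])

```text
time: 17.62
tool_pos: [0.6156, -0.0253, -0.008]
tcp_rot: [0.001, 0.953, -0.304, 0.001]
ft_force: [0.6, 0.2, -1.9]
width: 0.0394
```

```bash
python3 look.py w13
```

```text
(no output)
```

View pics/w13.png

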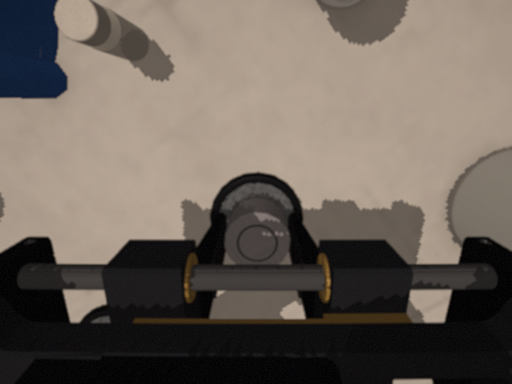

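Centred in the seat at (257,240). I'll lower it until it touches.

Emit:
apply_moves(translation=[[0,0,1],[0,0,2],[0,0,3],[0,0,4],[0,0,4.5],[0,0,4.5]], turn=[0,0,0,0,0,0])

```text
time: 18.42
tool_pos: [0.6155, -0.0252, -0.0127]
tcp_rot: [0.001, 0.953, -0.304, 0.001]
ft_force: [0.6, -0.6, -1.9]
width: 0.0398
```

Emit:
apply_moves(translation=[[0,0,0.5],[0,0,1],[0,0,1.2],[0,0,1.2]], turn=[0,0,0,0])

```text
time: 18.92
tool_pos: [0.6155, -0.0252, -0.0135]
tcp_rot: [0.001, 0.953, -0.304, 0.001]
ft_force: [-2.7, -0.4, 3.2]
width: 0.0396
```

Contact came at z = -13.5 mm, as predicted, so I'll release and rise.

Emit:
apply_moves(translation=[[0,0,0],[0,0,0],[0,0,0],[0,0,0],[0,0,0]], turn=[0,0,0,0,0], claw=0.62)

```text
time: 19.55
tool_pos: [0.6155, -0.0253, -0.0135]
tcp_rot: [0.001, 0.953, -0.304, 0.001]
ft_force: [-0.3, -0.2, 0.8]
width: 0.059
```

Emit:
apply_moves(translation=[[0,0,-15],[0,0,-50],[0,0,-100],[0,0,-140],[0,0,-140]], turn=[0,0,0,0,0])

```text
time: 20.18
tool_pos: [0.6188, -0.0253, 0.1331]
tcp_rot: [-0.0, 0.953, -0.304, 0.006]
ft_force: [0.3, -0.0, -0.4]
width: 0.0588
```

```bash
python3 look.py w14 
python3 - <<'E'
from h import *
for p in [(.53,.02,.14),(.4455,.1187,.14)]: rel(p,-36)
E
```

```text
tcp [ 0.617  -0.0251  0.1299] tilt 0.45 xhead -35.4 shift [-97.   13.5 -10.8]
turn [np.float64(0.6427966681529824), np.float64(-179.35720333184702)]
tcp [ 0.617  -0.0251  0.1299] tilt 0.45 xhead -35.4 shift [-223.   -18.1  -11.8]
turn [np.float64(0.6427966681529824), np.float64(-179.35720333184702)]
```

View pics/w14.png

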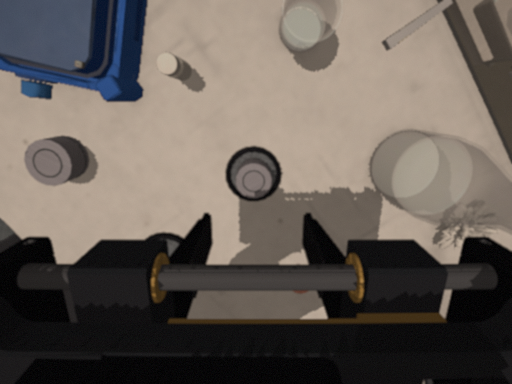

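The 40 mm weight stands in its seat at (253,178). On to the 52 mm weight.

Emit:
apply_moves(translation=[[-48,7,-11],[-97,13,-11],[-140,3,-11],[-185,-9,-11],[-223,-18,-12],[-223,-18,-12],[-223,-18,-12]], turn=[0,0,0,0,0,0,0], claw=0.85)

```text
time: 21.1
tool_pos: [0.4451, 0.1183, 0.1394]
tcp_rot: [0.001, 0.953, -0.304, 0.003]
ft_force: [-0.2, 0.6, 0.2]
width: 0.0812
```

```bash
python3 look.py w15 .4455,.1187,.036,.052
python3 - <<'E'
from h import *
rel((.4455,.1187,-.018),-36)
b=cv2.imread("pics/w15_raw.png");a=cv2.imread("pics/w15.png");f=lambda b:cv2.resize(b[130:230,207:307],None,fx=4,fy=4,interpolation=cv2.INTER_CUBIC)
cv2.imwrite("pics/w15z.png",np.hstack([f(b),f(a)]))
E
```

```text
tcp [0.4454 0.1181 0.1396] tilt 0.4 xhead -35.4 shift [ -1.4  -0.4 157.6]
turn [np.float64(0.6118118202874427), np.float64(-179.38818817971253)]
```

View pics/w15z.png

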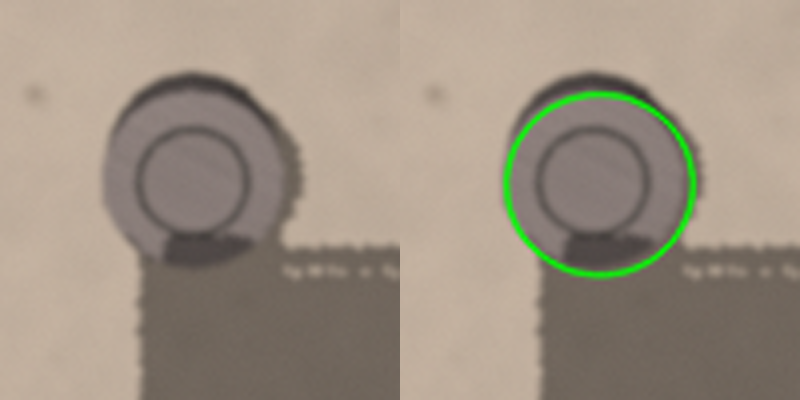

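View pics/w15.png

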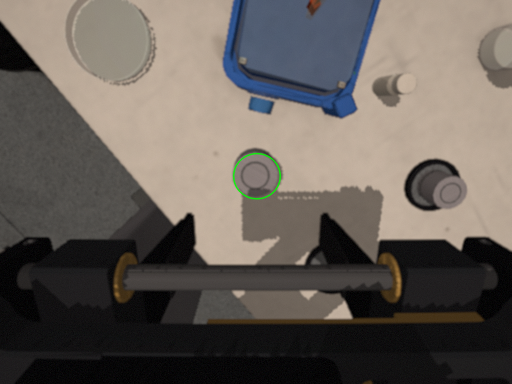

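Emit:
apply_moves(translation=[[-3,-1,40],[-3,-1,85],[-3,-1,125],[-3,-1,145],[-3,-1,155],[-3,-1,155]], turn=[0,0,0,0,0,0])

```text
time: 21.9
tool_pos: [0.4446, 0.1196, -0.0158]
tcp_rot: [0.001, 0.953, -0.304, 0.003]
ft_force: [0.9, -0.2, -0.3]
width: 0.0805
```

Emit:
apply_moves(translation=[[0,0,0],[0,0,0],[0,0,0],[0,0,0],[0,0,0],[0,0,0]], turn=[0,0,0,0,0,0], claw=0.0)

```text
time: 22.65
tool_pos: [0.4448, 0.1198, -0.0153]
tcp_rot: [0.001, 0.953, -0.304, 0.003]
ft_force: [-2.7, -0.4, 5.3]
width: 0.0513
```

```bash
python3 look.py w16 
python3 - <<'E'
from h import *
print(bot.get_state()["width"])
for p in [(.4455,.1187,.06),(.43,.04,.12),(.4513,-.0545,.12)]: rel(p,-36)
E
```

```text
0.051358478058476216
tcp [ 0.4448  0.1198 -0.0153] tilt 0.36 xhead -35.4 shift [  1.7   0.5 -75.3]
turn [np.float64(0.5575469252077028), np.float64(-179.4424530747923)]
tcp [ 0.4448  0.1198 -0.0153] tilt 0.36 xhead -35.4 shift [  35.1   73.6 -135.1]
turn [np.float64(0.5575469252077028), np.float64(-179.4424530747923)]
tcp [ 0.4448  0.1198 -0.0153] tilt 0.36 xhead -35.4 shift [ 107.2  138.2 -134.7]
turn [np.float64(0.5575469252077028), np.float64(-179.4424530747923)]
```

View pics/w16.png

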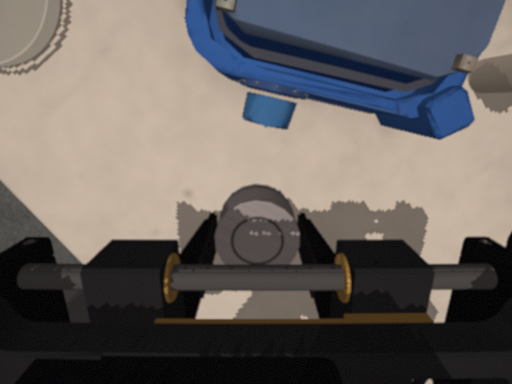

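Emit:
apply_moves(translation=[[0,0,-12],[0,0,-40],[1,1,-80],[18,37,-115],[35,74,-135],[70,106,-135],[107,138,-135],[107,138,-135],[107,138,-135]], turn=[0,0,0,0,0,0,0,0,0])

```text
time: 23.82
tool_pos: [0.4504, -0.0539, 0.1196]
tcp_rot: [0.001, 0.952, -0.305, 0.002]
ft_force: [-0.6, 0.6, -2.8]
width: 0.0515
```

```bash
python3 look.py w17 .4513,-.0545,.009,.08; python3 seat.py w17 .4513 -.0545 .08
python3 -c "
from h import *
print(bot.get_state()['width']);rel((.4513,-.0545,-.0123),-36)"
```

```text
[ 11  10  67  57 729] 43
258.1479797363281 173.55096435546875 (66.24427795410156, 67.0526351928711) [ 0.45271157 -0.05392007  0.0075    ]
0.0511226579443681
tcp [ 0.4505 -0.0535  0.1197] tilt 0.27 xhead -35.4 shift [  0.6   0.4 132. ]
turn [np.float64(0.5852045114218072), np.float64(-179.4147954885782)]
```

View pics/w17.png

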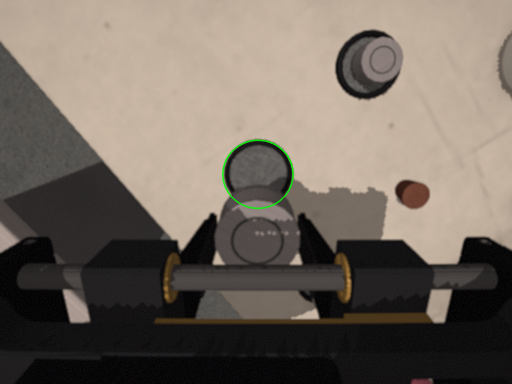

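Emit:
apply_moves(translation=[[1,0,35],[1,0,75],[1,0,105],[1,0,120],[1,0,124],[1,0,127],[1,0,127]], turn=[0,0,0,0,0,0,0])

```text
time: 24.75
tool_pos: [0.4527, -0.0546, -0.0063]
tcp_rot: [0.001, 0.953, -0.304, 0.003]
ft_force: [0.1, 0.3, -4.4]
width: 0.0514
```

```bash
python3 look.py w18
```

```text
(no output)
```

View pics/w18.png

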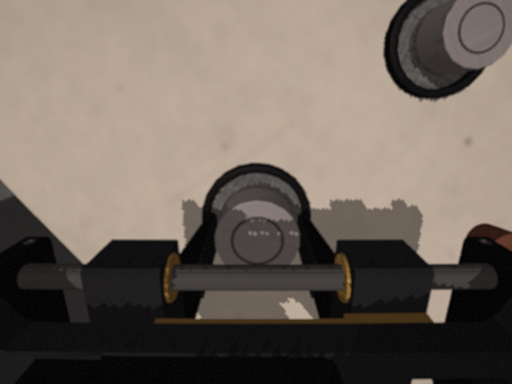

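The 52 mm weight is inside the rim and centred at (257,240).

Emit:
apply_moves(translation=[[0,0,1],[0,0,2],[0,0,3],[0,0,4],[0,0,5],[0,0,5]], turn=[0,0,0,0,0,0])

```text
time: 25.55
tool_pos: [0.4526, -0.0546, -0.0115]
tcp_rot: [0.001, 0.953, -0.304, 0.003]
ft_force: [-0.1, 0.1, -4.2]
width: 0.0515
```

Emit:
apply_moves(translation=[[0,0,0.5],[0,0,1],[0,0,1]], turn=[0,0,0])

```text
time: 25.92
tool_pos: [0.4526, -0.0546, -0.0123]
tcp_rot: [0.001, 0.953, -0.304, 0.003]
ft_force: [-1.5, 1.1, -1.9]
width: 0.0512
```

Emit:
apply_moves(translation=[[0,0,0.4],[0,0,0.7],[0,0,0.7]], turn=[0,0,0])

```text
time: 26.3
tool_pos: [0.4527, -0.0546, -0.0123]
tcp_rot: [0.001, 0.953, -0.304, 0.003]
ft_force: [-4.7, 1.1, 4.7]
width: 0.0516
```

Emit:
apply_moves(translation=[[0,0,0],[0,0,0],[0,0,0],[0,0,0],[0,0,0]], turn=[0,0,0,0,0], claw=0.75)

```text
time: 26.92
tool_pos: [0.4527, -0.0546, -0.0123]
tcp_rot: [0.001, 0.953, -0.304, 0.003]
ft_force: [0.8, 0.9, -0.5]
width: 0.071
```

Emit:
apply_moves(translation=[[0,0,-15],[0,0,-50],[0,0,-100],[0,0,-150],[0,0,-150]], turn=[0,0,0,0,0])

```text
time: 27.55
tool_pos: [0.4557, -0.055, 0.1443]
tcp_rot: [0.0, 0.953, -0.304, 0.009]
ft_force: [0.3, 0.1, -0.0]
width: 0.0714
```

```bash
python3 look.py w19 
python3 - <<'E'
from h import *
for p in [(.43,-.25,.14),(.433,-.378,.14)]: rel(p,-36)
E
```

```text
tcp [ 0.4538 -0.0546  0.1411] tilt 0.68 xhead -35.4 shift [ 93.8 173.    1.7]
turn [np.float64(0.5881278784506776), np.float64(-179.41187212154932)]
tcp [ 0.4538 -0.0546  0.1411] tilt 0.68 xhead -35.4 shift [170.4 275.6   2.4]
turn [np.float64(0.5881278784506776), np.float64(-179.41187212154932)]
```

View pics/w19.png

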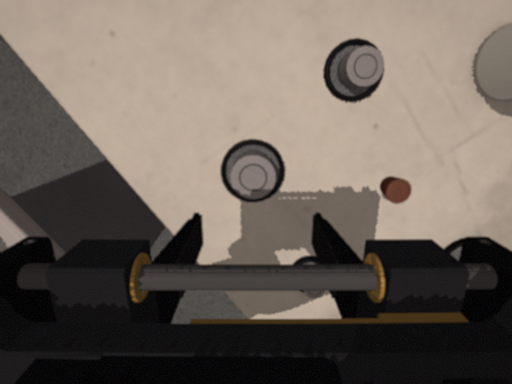

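The 52 mm weight is seated at (253,175). Last is the 64 mm weight.

Emit:
apply_moves(translation=[[25,50,0],[50,100,0],[72,140,2],[94,173,2],[120,208,2],[145,242,2],[170,275,2],[170,275,2],[170,275,2]], turn=[0,0,0,0,0,0,0,0,0], claw=1.0)

```text
time: 28.72
tool_pos: [0.4323, -0.3761, 0.1388]
tcp_rot: [-0.0, 0.953, -0.304, 0.005]
ft_force: [-0.4, 0.2, 0.1]
width: 0.0955
```

```bash
python3 look.py w20 .433,-.378,.036,.064
python3 - <<'E'
from h import *
rel((.433,-.378,-.016),-36)
b=cv2.imread("pics/w20_raw.png");a=cv2.imread("pics/w20.png");f=lambda b:cv2.resize(b[130:230,207:307],None,fx=4,fy=4,interpolation=cv2.INTER_CUBIC)
cv2.imwrite("pics/w20z.png",np.hstack([f(b),f(a)]))
E
```

```text
tcp [ 0.4326 -0.3759  0.1392] tilt 0.57 xhead -35.4 shift [1.000e-01 2.000e+00 1.552e+02]
turn [np.float64(0.6149044547721871), np.float64(-179.38509554522784)]
```

View pics/w20z.png

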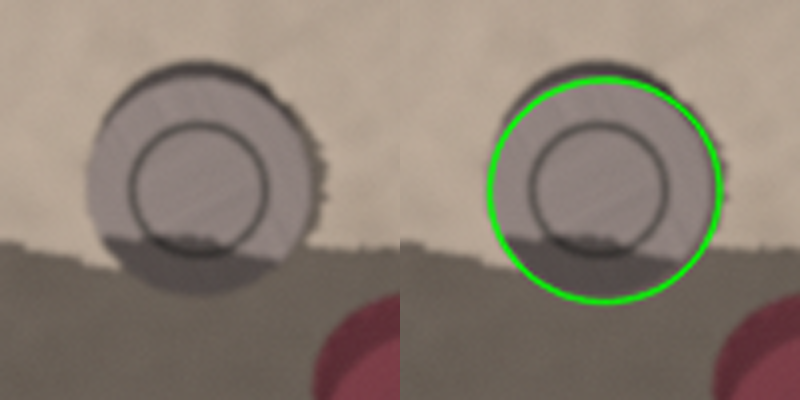

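View pics/w20.png

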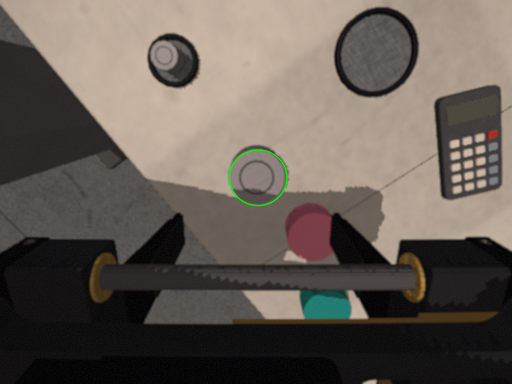

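Emit:
apply_moves(translation=[[-1.5,1.5,40],[-1.5,1.5,85],[-1.5,1.5,125],[-1.5,1.5,145],[-1.5,1.5,154],[-1.5,1.5,154]], turn=[0,0,0,0,0,0])

```text
time: 29.52
tool_pos: [0.4324, -0.3767, -0.0143]
tcp_rot: [0.0, 0.953, -0.304, 0.005]
ft_force: [-0.3, 0.1, 0.3]
width: 0.0954
```

Emit:
apply_moves(translation=[[0,0,0],[0,0,0],[0,0,0],[0,0,0],[0,0,0],[0,0,0]], turn=[0,0,0,0,0,0], claw=0.0)

```text
time: 30.28
tool_pos: [0.4325, -0.3769, -0.0138]
tcp_rot: [0.0, 0.953, -0.304, 0.005]
ft_force: [-0.9, 0.9, 3.6]
width: 0.0635
```

```bash
python3 look.py w21 
python3 - <<'E'
from h import *
print(bot.get_state()["width"])
for p in [(.433,-.376,.06),(.50,-.36,.12),(.616,-.344,.12)]: rel(p,-36)
E
```

```text
0.06378738899462123
tcp [ 0.4325 -0.3769 -0.0138] tilt 0.61 xhead -35.4 shift [  0.6  -1.3 -73.8]
turn [np.float64(0.6409895180142655), np.float64(-179.3590104819857)]
tcp [ 0.4325 -0.3769 -0.0138] tilt 0.61 xhead -35.4 shift [  46.6  -53.3 -133.2]
turn [np.float64(0.6409895180142655), np.float64(-179.3590104819857)]
tcp [ 0.4325 -0.3769 -0.0138] tilt 0.61 xhead -35.4 shift [ 132.  -133.5 -132.1]
turn [np.float64(0.6409895180142655), np.float64(-179.3590104819857)]
```

View pics/w21.png

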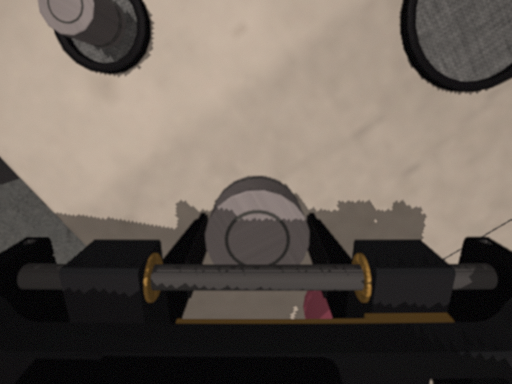

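Gripped at 63.6 mm. Seat contact is expected at TCP z of about -10.8 mm.

Emit:
apply_moves(translation=[[0,0,-12],[0,0,-40],[0,-1,-80],[23,-27,-115],[47,-53,-133],[75,-80,-133],[105,-107,-133],[132,-133,-132],[132,-133,-132],[132,-133,-132]], turn=[0,0,0,0,0,0,0,0,0,0])

```text
time: 31.58
tool_pos: [0.6147, -0.3439, 0.1187]
tcp_rot: [-0.0, 0.953, -0.304, 0.004]
ft_force: [-0.3, -0.1, -3.4]
width: 0.0635
```

```bash
python3 look.py w22 .616,-.344,.009,.092; python3 seat.py w22 .616 -.344 .092
python3 -c "
from h import *
print(bot.get_state()['width']);rel((.616,-.344,-.0108),-36)"
```

```text
[ 13  11  78  58 831] 50
258.78469467163086 172.45545959472656 (75.9281005859375, 77.44470977783203) [ 0.61890897 -0.34305229  0.0075    ]
0.06320848527971148
tcp [ 0.6145 -0.3442  0.119 ] tilt 0.5 xhead -35.4 shift [ -0.   -0.7 129.8]
turn [np.float64(0.6204980958677311), np.float64(-179.37950190413227)]
```

View pics/w22.png

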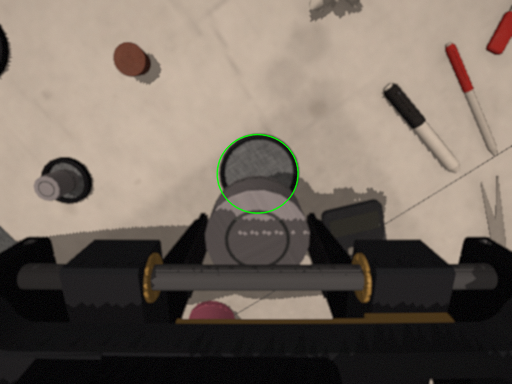

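Emit:
apply_moves(translation=[[1,-1.5,35],[1,-1.5,75],[1,-1.5,105],[1,-1.5,118],[1,-1.5,122],[1,-1.5,124],[1,-1.5,124]], turn=[0,0,0,0,0,0,0])

```text
time: 32.5
tool_pos: [0.6181, -0.3445, -0.0033]
tcp_rot: [0.0, 0.953, -0.304, 0.006]
ft_force: [-0.2, -1.2, -4.4]
width: 0.0633
```

```bash
python3 look.py w23;python3 - <<'E'
from h import *
im=bot.read_camera("scene")[:,:,::-1]; cv2.imwrite("pics/s23.png",cv2.resize(im[160:230,280:360],None,fx=8,fy=8,interpolation=cv2.INTER_CUBIC))
E
```

```text
(no output)
```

View pics/w23.png

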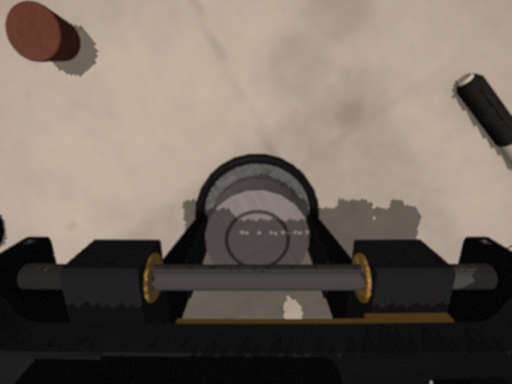

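View pics/s23.png

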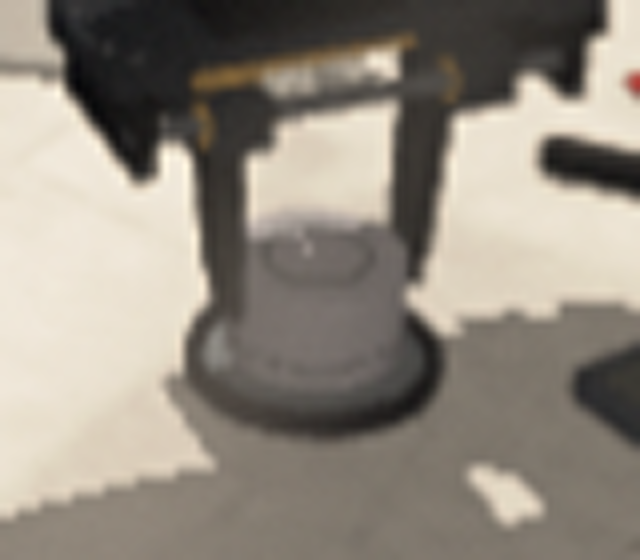

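Centred in the seat left to right at (258,240). I'll lower it.

Emit:
apply_moves(translation=[[0,0,1],[0,0,2.5],[0,0,4],[0,0,5.5],[0,0,6.5],[0,0,6.5]], turn=[0,0,0,0,0,0])

```text
time: 33.35
tool_pos: [0.618, -0.3443, -0.0103]
tcp_rot: [0.0, 0.953, -0.304, 0.005]
ft_force: [0.1, -0.0, -4.3]
width: 0.0636
```

Emit:
apply_moves(translation=[[0,0,0.5],[0,0,1],[0,0,1]], turn=[0,0,0])

```text
time: 33.72
tool_pos: [0.6181, -0.3444, -0.0108]
tcp_rot: [0.0, 0.953, -0.304, 0.005]
ft_force: [-1.6, 1.5, 0.6]
width: 0.0632
```

Emit:
apply_moves(translation=[[0,0,0.3],[0,0,0.6],[0,0,0.6]], turn=[0,0,0])

```text
time: 34.1
tool_pos: [0.6181, -0.3444, -0.0107]
tcp_rot: [0.0, 0.953, -0.304, 0.005]
ft_force: [-3.3, 2.0, 2.6]
width: 0.0635
```

Emit:
apply_moves(translation=[[0,0,0],[0,0,0],[0,0,0],[0,0,0],[0,0,0]], turn=[0,0,0,0,0], claw=0.85)

```text
time: 34.72
tool_pos: [0.6182, -0.3444, -0.0108]
tcp_rot: [0.0, 0.953, -0.304, 0.005]
ft_force: [-0.0, -0.4, -0.5]
width: 0.0809
```

Emit:
apply_moves(translation=[[0,0,-15],[0,0,-50],[0,0,-100],[0,0,-150],[0,0,-150]], turn=[0,0,0,0,0])

```text
time: 35.35
tool_pos: [0.6202, -0.3461, 0.1479]
tcp_rot: [0.002, 0.953, -0.304, 0.012]
ft_force: [0.3, 0.9, 0.4]
width: 0.0811
```

```bash
python3 look.py w24 
python3 - <<'E'
from h import *
rel((.45,-.2,.25),-36)
im=bot.read_camera("scene")[:,:,::-1]; cv2.imwrite("pics/s24.png",cv2.resize(im[110:280,130:390],None,fx=3,fy=3,interpolation=cv2.INTER_CUBIC))
E
```

```text
tcp [ 0.6185 -0.3451  0.1441] tilt 1.02 xhead -35.4 shift [-219.5  -21.1 -109.7]
turn [np.float64(0.6280550439443573), np.float64(-179.37194495605564)]
```

View pics/w24.png

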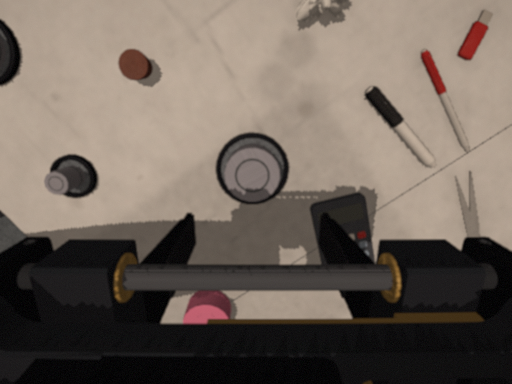

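View pics/s24.png

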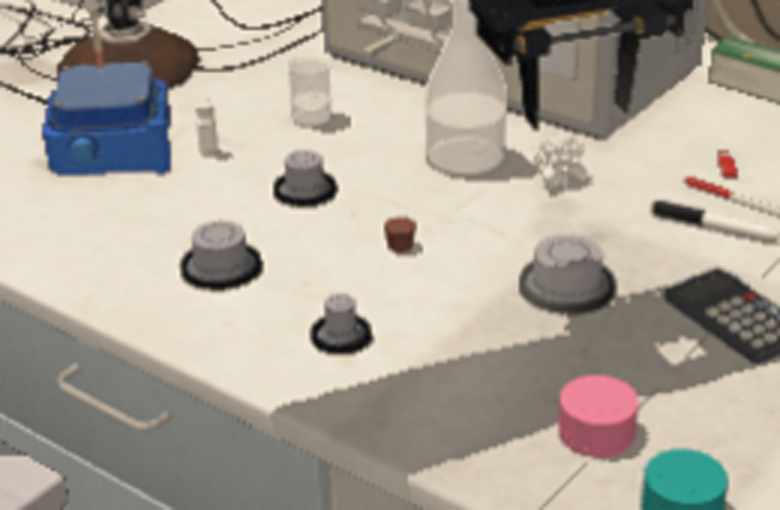

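All four weights stand in their seats, at scene crop (303,175), (220,250), (340,320) and (567,270). The stopper and vial have not moved. I'll clear the arm and check from above.

Emit:
apply_moves(translation=[[0,0,-40],[-50,-5,-90],[-110,-10,-110],[-110,-10,-110],[-110,-10,-110]], turn=[0,0,0,0,0])

```text
time: 36.08
tool_pos: [0.5316, -0.2715, 0.2484]
tcp_rot: [0.001, 0.953, -0.304, 0.006]
ft_force: [0.6, 0.1, -1.8]
width: 0.0811
```

```bash
python3 - <<'E'
from h import *
im=bot.read_camera("top")[:,:,::-1]; cv2.imwrite("pics/t25.png",cv2.resize(im[140:250,120:380],None,fx=3,fy=3,interpolation=cv2.INTER_CUBIC))
im=bot.read_camera("wrist")[:,:,::-1]; cv2.imwrite("pics/w25.png",im)
E
```

```text
(no output)
```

View pics/t25.png

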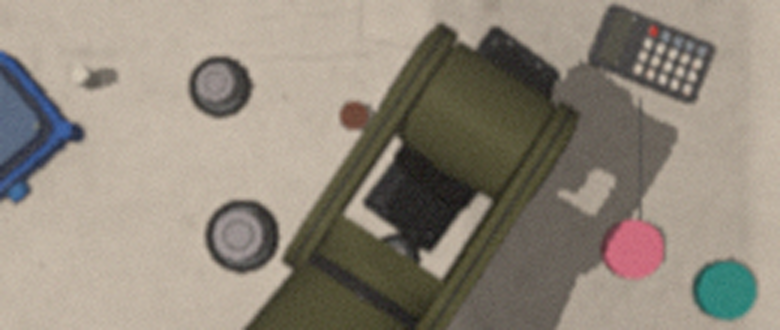

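View pics/w25.png

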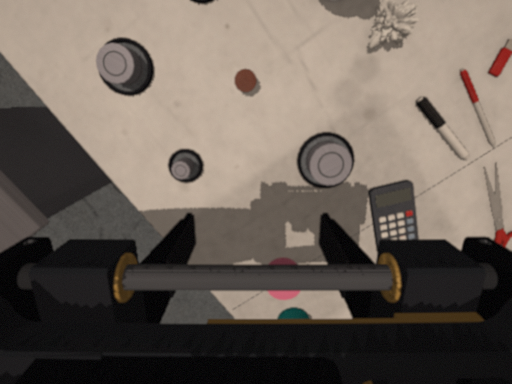

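The wrist view shows three weights flat in their seats, at (117,62), (183,168) and (330,162). The top view shows the 40 and 52 mm weights seated too, with the stopper and vial untouched. I'll hand the job in.

```bash
python3 -c "
from plant import bot
print(bot.sign_off())"
```

```text
the job is handed in; nothing more can be done
None
```

All four weights now stand upright and flat in their own seats, and the job was handed in at about 36 s of the 112 s allowed. I unstacked the 28 mm and 40 mm weights first, then moved the 52 mm and 64 mm. Each was lowered until light contact, with no more than about 6 N vertical force at the wrist.

- **Last checks:** Each weight met its seat floor within about 0.5 mm of the predicted height. The final scene, top and wrist pictures show all four weights inside their rims. The stopper, vial and pink and turquoise discs have not moved.
- **Fingertip height disagreed:** The fingertips really end about 30 mm above the TCP position the robot reports. My first close on the 28 mm weight therefore shut on nothing, just above its top, and nothing moved. I corrected for this from the scene camera for every later grasp.
- **Cameras disagreed:** The wrist camera and the fixed cameras differed by 3 to 5 mm in y. I allowed for that when lining up each grasp and seat.
- **Final top view:** The arm hid the 28 mm and 64 mm seats in it, so those two were confirmed from the wrist and scene pictures.

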